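# Clear a mounting panel and hold a tile fragment over its place

## Robot

A 7-joint arm with a two-finger parallel gripper is mounted at the origin on the work surface. World frame = base frame: x ahead of the robot, y to its left, z up, the work surface at z = 0. Lengths are in m, angles in rad, forces in N, time in s.
With the tool pointing down it reaches from about 0.4 to 0.85 m from the base axis. Payload 10.4 kg.
Tool frame: the origin (TCP) lies on the front face of the gripper's body, between the roots of the fingers; the fingertips stand 70 mm ahead of it and the grasp point (between the pads) lies 51 mm ahead of it; x points along the fingers, z is the direction in which the jaws open and shut, and the axes are right-handed (so a half turn about x gives the same grasp; the last joint's range is limited). The gripper opens to 87 mm and grips with 3 to 60 N. Pads are 19 mm wide; open, the fingers measure 117 mm over their backs; the gripper's body (75 mm by 190 mm) begins 51 mm behind the grasp point.
Start: joints at [-1.131, 0.332, -0.065, 1.46, 0.022, 1.35, -0.088], TCP at [0.279, 0.559, 0.292] pointing down, gripper open.
Joint ranges: [-2.6, 2.6], [-0.5, 2.12], [-1.47, 1.34], [0.16, 2.42], [-1.27, 4.41], [0.06, 2.06], [-2.6, 2.6]. Speed limits (rad/s): [2.22, 2.22, 2.79, 2.79, 3.14, 3.14, 3.14].

## Interface

Orientations are given as [roll, pitch, yaw] about the fixed x, y, z axes, in that order (R = Rz(yaw) Ry(pitch) Rx(roll)).
In Python, from cell import sense, get_image, hand_in, outline_of gives the robot as it stands.
- The arm moves only by the tool step_arm, never from a script. Its argument "commands" is a list that holds one entry, the list of rows, each a list of 6 numbers: the shift along the tool's x, y, z as a fraction of full scale, then the turn, a rotation vector about the tool's x, y, z as a fraction of full scale. In form: [[[dx, dy, dz, ax, ay, az], ...]]. A call has 1 to 5 rows; each row shifts and turns the pose as measured when the row begins, along the tool's axes as they then stand; what a row does not reach is not made up. Full scale, the value 1, is 0.02 m for a shift and 5 degrees for a turn. A row lasts 1/10 s, in which the tool goes at most 50 mm and 8.59 degrees, less where a joint would pass 70% of its speed; a pose out of reach is approached as far as the arm can. A call with a number of a shift or a turn outside -1 to 1 is refused whole. A call with a gripper value outside its range is refused whole. "jaw" is the gripper command: -1 is shut, 1 is fully open, values between are in proportion, set as the call begins (left out, the last holds). The fingers move at their own pace and stop on an object; "grip_force" is the grip in N (left out, the last holds). Time passes only in rows, so rows that do not move let the fingers close. It gives the time, the measured TCP pose, the force and the opening at its end, in the units of the state.
- sense(): the state, without advancing time (a new reading comes with each control period).
- get_image(name): name is "side" or "top" or "wrist"; returns a dict with "color" (400x640x3 uint8, red, green, blue), "fx", "fy", "cx", "cy" (pixels), "position" and "orientation" of the camera in the world; the wrist camera has in their place "tool_from_camera" (4x4, takes a point from camera to tool coordinates, whose origin is the TCP and whose axes are the tool frame's). Camera axes: x right, y down, z forward; pixel columns grow to the right and rows downward; lengths in m; the calibration is good to about 2 mm. A picture is of the moment at which its call begins: read the wrist's pose just before it. There is no depth.
- hand_in(): hands the job in, once; it reports no verdict.
Trained networks look in a picture, given as the dict that the camera call returned (one of the last four; its "shot" number tells which), for a name from the list of things; names that differ only in an ending like _2 or _b are one class to them, and where a whole thing is asked for, a point or a joint stands for the part that bears it (a point fixed in the world has none). Each returns a list of dicts, best first, with "score" (0 to 1); they miss things now and then, are a little off and sometimes report something else, mostly with a low value. They report only what shows in the picture. A call takes as long as a camera call.
- outline_of(picture, label): "pixels" (400x640 bool, what is visible of it) and "centre" ([column, row] in pixels, amid what is visible of it).
The state is a dict: "time_s": time; "joint_positions": joint angles; "dq": joint speeds; "effort": joint torques, N m; "ee_pos": TCP position; "tcp_rot": TCP orientation; "force": force on the tool from outside, world axes, zero at the start; "ft_torque": the same for the moment, N m; "grip_width": finger opening in m.
Only numpy, scipy, OpenCV 4.12 (cv2) and the standard library are available. Lean on these libraries where they do the work, as an engineer would, in place of code of your own. Each camera call takes 0.05 s, during which the arm holds its last target.

## Task

Take the wooden scraper block and use it, not the gripper's fingers, to sweep the three loose mortar chips off the grey mounting panel onto the table, then put the scraper down on the bare table off the panel. Lift the pointed tile fragment out of the tray, carry it over what stands in between, and hold it about 15 mm above the outline drawn on the panel, level, centred and pointing the same way as the outline, without ever letting it touch the panel or the white box. Finish while still holding it there motionless for the conservator to judge the fit, and leave the other sherds, the bottle and the cup where they are.

Things in the scene. Friction and masses are not known exactly. Their poses are not given: they have to be found in the camera images.
- panel: Fixed flat panel, 190 (x) x 200 (y) x 25 mm thick, light grey top, aluminium edges, on the robot's left or right (the tray on the other side). Origin: centre of its underside; x roughly away from the robot. Five glued tiles along its far edge (x 63 to 93 mm) stand 12 mm above the top; the rest is flat. Beyond its outer side edge (away from the table's middle) 100 mm of table is bare.
- bed (a point): Centre of the dark outline drawn (flat) on the panel's top, 15 mm to the panel's -x side of its centre, 25 mm above the table; axes as the panel's. The outline is the fragment's shape, pointing to the panel's +x; this centre corresponds to the fragment's origin.
- bed_nose (a point): Tip of the outline's point on the panel's top, 49.5 mm along the panel's +x from point bed.
- fragment: Terracotta tile fragment, house-shaped from above: 46 mm wide (y) from x = -43.5 to 26.5 mm, then a right-angled point to x = 49.5 mm; 20 mm thick, about 160 g, two dark stripes near the blunt end. Origin: underside, at the centre of mass; x to the point, z up. Lies flat on the tray's floor, 4 mm above the table, point roughly away from the robot. Grasp across its width.
- frag_nose (a point): Tip of the fragment's point, at its underside.
- tray: Fixed black shallow finds tray, 280 (x) x 200 (y) x 18 mm high, walls and floor 4 mm. Origin at the centre of its underside.
- scraper: Wooden scraper block standing upright on the bare table in the middle, near the robot: lower block 110 (its x) x 30 (its y) x 28 mm high with a dark rubber underside, and on top a grip 60 (x) x 24 (y) mm from 27 to 72 mm height. About 150 g. Origin at the centre of its underside, z up. Grasp it across the 24 mm grip; sweep with its long side.
- chip0: Loose pale mortar chip, about 20 x 16 x 12 mm, 12 g, on the panel. Origin at its centre (31 mm above the table while it lies on the panel).
- chip1: Second loose mortar chip, like chip0.
- chip2: Third loose mortar chip, like chip0. The chips lie spread over the panel's y from -52 to 52 mm and x from -50 to 20 mm.
- box: Fixed white open-topped plastic box, 100 (x) x 90 (y) x 75 mm high, between panel and tray, farther from the robot than the scraper. Origin at the centre of its underside.
- sherd_a: Bystander: small terracotta sherd about 38 x 34 x 12 mm near the tray's far corner. Origin at the centre of its underside.
- sherd_b: Bystander: small dark sherd about 32 x 34 x 14 mm near the tray's near corner. Origin at the centre of its underside.
- bottle: Bystander: amber bottle, 48 mm across, 110 mm high, beyond the box. Origin at the centre of its underside.
- jar: Bystander: white cup, 68 mm across, 70 mm high, beyond the box. Origin at the centre of its underside.

How it is judged:
By the outcome, as a careful person would: the job done as asked, in the order asked, and still so for the second after the job is handed in, while the arm keeps its last pose, push and grip.
It also fails if it takes over 72 s, if anything falls off the work surface, if the arm or the gripper's body presses on something with over 40 N, if the wrist force passes 120 N, or if a joint passes its speed limit or range.

## Working session

There is one attempt and no reset: what is moved stays moved. The work goes in short steps, Python scripts to look and compute and a tool call to move; the robot and the scene stay as the last step left them, time stands still between calls to the robot, and variables do not carry over. Pictures are saved under pics/ and viewed, and the job is handed in when it is done.

Besides the shell and the picture viewer there is one more tool, called after "Request:" as name(argument=value, ...), one argument or row to a line, values as JSON. step_arm: Moves the arm, as the interface text tells. Its arguments: {"type":"object","properties":{"commands":{"type":"array"},"jaw":{"type":"number"},"grip_force":{"type":"number"}},"required":["commands"]}

```bash
ls; mkdir -p pics
python3 - <<'E'
from cell import *
import cv2
print(sense())
for n in("top","side","wrist"):
    p=get_image(n); cv2.imwrite(f"pics/{n}0.png",p["color"][...,::-1])
    print(n,{k:v for k,v in p.items() if k!="color"})
E
```

```text
pics
{'time_s': 0.0, 'joint_positions': array([-1.13062552,  0.33287324, -0.06472605,  1.46094149,  0.02157976,
        1.34989065, -0.08851776]), 'dq': array([ 1.20383844e-03,  1.11883911e-03, -6.29263294e-04,  1.83637555e-04,
       -5.51586379e-05, -9.99148694e-04,  1.36816513e-03]), 'effort': array([ 8.76369832e-04, -6.23266697e+01,  2.52487266e-02, -3.89883327e+01,
       -6.12802966e-02,  3.97888420e-02,  1.32743426e-04]), 'ee_pos': array([0.27887245, 0.55901312, 0.29145299]), 'tcp_rot': array([-3.115251  ,  1.56937819, -2.00720207]), 'force': array([-0.61439706,  0.57217685, -0.46347688]), 'ft_torque': array([ 0.05923918,  0.03365315, -0.00140944]), 'grip_width': 0.08722346976582901}
top {'fx': 456.31832670530207, 'fy': 456.31832670530207, 'cx': 311.8327030725974, 'cy': 207.09765031395435, 'position': array([0.32272655, 0.01326847, 1.07123715]), 'orientation': array([-2.93393377,  0.00429432, -1.59521732]), 'shot': 1}
side {'fx': 378.84095089046417, 'fy': 378.84095089046417, 'cx': 314.39692403594336, 'cy': 200.56036128719003, 'position': array([0.18135143, 0.53485347, 0.51227205]), 'orientation': array([-2.19274523, -0.0192323 , -2.52332996]), 'shot': 2}
wrist {'fx': 318.37400436449036, 'fy': 318.37400436449036, 'cx': 318.0314583476269, 'cy': 203.23899174096186, 'tool_from_camera': array([[ 3.79935324e-04, -2.54155127e-01,  9.67163392e-01,
        -9.15539473e-02],
       [ 4.78648911e-04, -9.67163305e-01, -2.54155292e-01,
         6.94516682e-02],
       [ 9.99999813e-01,  5.59494277e-04, -2.45808429e-04,
        -2.89811669e-04],
       [ 0.00000000e+00,  0.00000000e+00,  0.00000000e+00,
         1.00000000e+00]]), 'shot': 3}
```

View pics/top0.png

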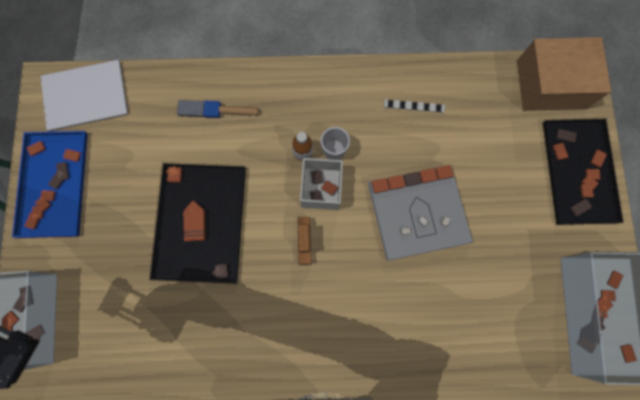

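View pics/side0.png

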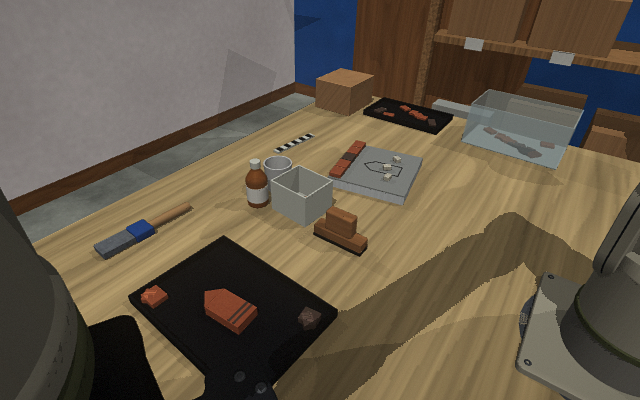

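View pics/wrist0.png

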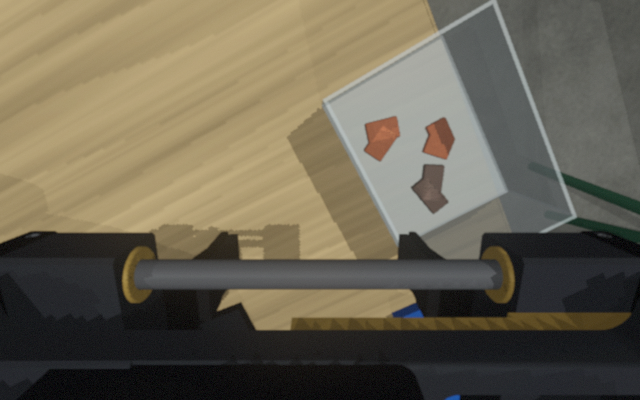

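Top view: the tray is on the robot's left, with the fragment at px ~(193,222). The scraper is at (304,240) and the box at (322,183). The panel is on the right at (420,215), turned about 10° counter-clockwise, with chips at (405,231), (423,221) and (446,221). Next I'll measure everything.

```bash
cat > h.py <<'E'
import numpy as np, cv2
from cell import *
from scipy.spatial.transform import Rotation as R
from scipy.optimize import least_squares
def cam(p,s=None):
    """returns Rwc, t"""
    if "position" in p: return R.from_euler('xyz',p["orientation"]).as_matrix(),np.array(p["position"])
    T=p["tool_from_camera"]; Rt=R.from_euler('xyz',s["tcp_rot"]).as_matrix()
    return Rt@T[:3,:3], Rt@T[:3,3]+s["ee_pos"]
def unproj(p,uv,z,s=None):
    Rw,t=cam(p,s); uv=np.atleast_2d(uv).astype(float)
    d=np.c_[(uv[:,0]-p["cx"])/p["fx"],(uv[:,1]-p["cy"])/p["fy"],np.ones(len(uv))]@Rw.T
    return t+d*((z-t[2])/d[:,2])[:,None]
def proj(p,X,s=None):
    Rw,t=cam(p,s); c=(np.atleast_2d(X)-t)@Rw
    return np.c_[c[:,0]/c[:,2]*p["fx"]+p["cx"],c[:,1]/c[:,2]*p["fy"]+p["cy"]]
def prism(poly,z0,z1): 
    poly=np.array(poly); return np.vstack([np.c_[poly,np.full(len(poly),z)] for z in (z0,z1)])
def rect(x0,x1,y0,y1): return [[x0,y0],[x1,y0],[x1,y1],[x0,y1]]
SH={"fragment":[prism([[-.0435,-.023],[.0265,-.023],[.0495,0],[.0265,.023],[-.0435,.023]],0,.02)],
"scraper":[prism(rect(-.055,.055,-.015,.015),0,.028),prism(rect(-.03,.03,-.012,.012),.027,.072)],
"panel":[prism(rect(-.095,.095,-.1,.1),0,.025),prism(rect(.063,.093,-.1,.1),.025,.037)],
"box":[prism(rect(-.05,.05,-.045,.045),0,.075)],
"tray":[prism(rect(-.14,.14,-.1,.1),0,.018)]}
def rend(p,name,q,z,s=None,up=4):
    """soft mask of model at pose q=(x,y,yaw)"""
    m=np.zeros((400*up,640*up),np.uint8); c,n=np.cos(q[2]),np.sin(q[2])
    for P in SH[name]:
        X=np.c_[P[:,0]*c-P[:,1]*n+q[0],P[:,0]*n+P[:,1]*c+q[1],P[:,2]+z]
        u=proj(p,X,s); h=cv2.convexHull(((u+.5)*up).astype(np.float32))
        cv2.fillPoly(m,[np.round(h*16).astype(np.int32)],255,shift=4)
    return cv2.resize(m,(640,400),interpolation=cv2.INTER_AREA)/255.
def fit(p,name,mask,q0,z,s=None):
    from scipy.optimize import minimize
    M=mask.astype(float)
    f=lambda v: np.abs(cv2.GaussianBlur(rend(p,name,(v[0]/1000,v[1]/1000,v[2]/100),z,s)-M,(0,0),.8)).sum()
    r=minimize(f,[q0[0]*1000,q0[1]*1000,q0[2]*100],method='Nelder-Mead',options=dict(initial_simplex=np.array([q0[0]*1000,q0[1]*1000,q0[2]*100])+np.array([[0,0,0],[12,0,0],[0,12,0],[0,0,12.]]),xatol=.05,fatol=.5,maxiter=150))
    v=r.x; return np.array([v[0]/1000,v[1]/1000,v[2]/100]),r.fun/M.sum()
E
python3 - <<'E'
from h import *
for n in("top","side"):
    p=get_image(n)
    for k,z in dict(fragment=.004,scraper=0,panel=0,box=0,tray=0).items():
        o=outline_of(p,k)
        if not o: print(n,k,"none");continue
        o=o[0]; q0=unproj(p,o["centre"],z+.015)[0]
        y0=.15 if k=="panel" else 0
        q,e=fit(p,k,o["pixels"],(q0[0],q0[1],y0),z)
        print(n,k,round(o["score"],2),np.round(q,4),"err",round(e,3),o["centre"])
    for k in("chip0","sherd_a","bottle","jar"):
        for o in outline_of(p,k)[:4]:
            print(n,k,round(o["score"],2),o["centre"],np.round(unproj(p,o["centre"],.033 if k=="chip0" else .012)[0],3))
print(sense()["time_s"])
E
```

```text
top fragment 0.55 [0.5174 0.2916 0.0802] err 0.072 [194.9, 225.3]
top scraper 0.96 [0.4661 0.0339 0.0165] err 0.056 [302.3, 242.1]
top panel 0.75 [ 0.527  -0.2385  0.1802] err 0.043 [418.6, 212.2]
top box 0.57 [ 0.5936 -0.0085 -0.0826] err 0.043 [320.5, 181.6]
top tray 0.46 [0.6153 0.2261 0.0837] err 12.086 [193.5, 225.5]
top chip0 0.58 [441.5, 223.3] [ 0.496 -0.285  0.033]
top sherd_a 0.68 [174.3, 174.0] [0.636 0.342 0.012]
top sherd_a 0.48 [219.7, 271.0] [0.401 0.228 0.012]
top bottle 0.66 [303.4, 146.9] [0.697 0.029 0.012]
top jar 0.55 [334.8, 142.7] [ 0.705 -0.048  0.012]
side fragment 0.6 [0.5176 0.2886 0.0525] err 0.062 [229.2, 309.1]
side scraper none
side panel 0.58 [ 0.5281 -0.2424  0.1953] err 0.073 [374.8, 170.4]
side box 0.96 [ 0.5948 -0.0123 -0.0938] err 0.033 [300.2, 196.1]
side tray 0.7 [ 0.5177  0.2791 -0.0649] err 0.313 [240.6, 298.6]
side chip0 0.38 [386.7, 176.6] [ 0.48  -0.2    0.033]
side sherd_a 0.78 [311.8, 319.0] [0.395 0.224 0.012]
side sherd_a 0.75 [153.9, 297.0] [0.632 0.344 0.012]
side bottle 0.72 [256.1, 186.8] [ 0.721 -0.002  0.012]
side jar 0.95 [274.0, 167.3] [ 0.746 -0.097  0.012]
side jar 0.58 [240.0, 297.3] [0.517 0.26  0.012]
1.15
```

```bash
cat >> h.py <<'E'
def down(yaw_y):
    """tool pointing down, tool z (jaw) along horizontal direction at angle yaw_y (world)"""
    x=np.array([0,0,-1.]); z=np.array([np.cos(yaw_y),np.sin(yaw_y),0]); return np.c_[x,np.cross(z,x),z]
def plan(pos,Rt,n=None,s=None,prt=True,vmax=.019):
    s=s or sense(); p=np.array(s["ee_pos"]); r=R.from_euler('xyz',s["tcp_rot"])
    rv=(r.inv()*R.from_matrix(Rt)).as_rotvec(); d=np.array(pos)-p
    n=n or max(1,int(np.ceil(max(np.linalg.norm(d)/vmax,np.degrees(np.linalg.norm(rv))/4.8))))
    rows=[]
    for i in range(n):
        ri=r*R.from_rotvec(rv*i/n); rows.append(np.r_[ri.inv().apply(d/n)/.02,np.degrees(rv/n)/5])
    if prt:
        print("t",round(s["time_s"],2),"pos",np.round(p,4),"d mm",np.round(d*1000,1),"rot deg",np.round(np.degrees(rv),2),"n",n,"F",np.round(s["force"],1),"w",round(s["grip_width"],4))
        print([[float(round(x,2)) for x in a] for a in rows])
    return rows
E
python3 - <<'E'
from h import *
s=sense(); print(R.from_euler('xyz',s["tcp_rot"]).as_matrix().round(3))
for a in (1.5873,1.5873-np.pi): plan([.466,.034,.20],down(a))
E
```

```text
[[-0.    -0.895  0.446]
 [ 0.     0.446  0.895]
 [-1.     0.     0.   ]]
t 1.15 pos [0.279  0.5593 0.2923] d mm [ 187.  -525.3  -92.3] rot deg [-27.46   0.    -0.  ] n 30 F [-0.3  0.3  0.2] w 0.0871
[[0.15, -0.67, -0.64, -0.18, 0.0, -0.0], [0.15, -0.66, -0.65, -0.18, 0.0, -0.0], [0.15, -0.65, -0.67, -0.18, 0.0, -0.0], [0.15, -0.64, -0.68, -0.18, 0.0, -0.0], [0.15, -0.63, -0.69, -0.18, 0.0, -0.0], [0.15, -0.62, -0.7, -0.18, 0.0, -0.0], [0.15, -0.6, -0.71, -0.18, 0.0, -0.0], [0.15, -0.59, -0.71, -0.18, 0.0, -0.0], [0.15, -0.58, -0.72, -0.18, 0.0, -0.0], [0.15, -0.57, -0.73, -0.18, 0.0, -0.0], [0.15, -0.56, -0.74, -0.18, 0.0, -0.0], [0.15, -0.55, -0.75, -0.18, 0.0, -0.0], [0.15, -0.53, -0.76, -0.18, 0.0, -0.0], [0.15, -0.52, -0.77, -0.18, 0.0, -0.0], [0.15, -0.51, -0.78, -0.18, 0.0, -0.0], [0.15, -0.5, -0.78, -0.18, 0.0, -0.0], [0.15, -0.49, -0.79, -0.18, 0.0, -0.0], [0.15, -0.47, -0.8, -0.18, 0.0, -0.0], [0.15, -0.46, -0.81, -0.18, 0.0, -0.0], [0.15, -0.45, -0.81, -0.18, 0.0, -0.0], [0.15, -0.43, -0.82, -0.18, 0.0, -0.0], [0.15, -0.42, -0.83, -0.18, 0.0, -0.0], [0.15, -0.41, -0.84, -0.
[... 971 characters left out ...]
.0], [0.14, -0.8, 0.34, 0.95, -0.0, -0.0], [0.14, -0.77, 0.4, 0.95, -0.0, -0.0], [0.14, -0.74, 0.47, 0.95, -0.0, -0.0], [0.14, -0.69, 0.53, 0.95, -0.0, -0.0], [0.14, -0.65, 0.58, 0.95, -0.0, -0.0], [0.14, -0.6, 0.63, 0.95, -0.0, -0.0], [0.14, -0.54, 0.68, 0.95, -0.0, -0.0], [0.14, -0.48, 0.72, 0.95, -0.0, -0.0], [0.14, -0.42, 0.76, 0.95, -0.0, -0.0], [0.14, -0.36, 0.79, 0.95, -0.0, -0.0], [0.14, -0.29, 0.82, 0.95, -0.0, -0.0], [0.14, -0.22, 0.84, 0.95, -0.0, -0.0], [0.14, -0.15, 0.86, 0.95, -0.0, -0.0], [0.14, -0.08, 0.87, 0.95, -0.0, -0.0], [0.14, -0.01, 0.87, 0.95, -0.0, -0.0], [0.14, 0.07, 0.87, 0.95, -0.0, -0.0], [0.14, 0.14, 0.86, 0.95, -0.0, -0.0], [0.14, 0.21, 0.85, 0.95, -0.0, -0.0]]
```

Request:
step_arm(
  commands=[
    [[0.1,-0.6,-0.7,-0.9,0,0],[0.1,-0.55,-0.75,-0.9,0,0],[0.1,-0.5,-0.8,-0.9,0,0],[0.1,-0.45,-0.85,-0.9,0,0],[0.1,-0.4,-0.85,-0.9,0,0]],
  ],
)

```text
time_s: 1.65
ee_pos: [0.3023, 0.468, 0.2815]
tcp_rot: [0.684, 1.569, 2.202]
force: [-0.5, 0.3, -0.2]
grip_width: 0.0867
```

Request:
step_arm(
  commands=[
    [[0.1,-0.35,-0.9,-0.9,0,0],[0.1,-0.3,-0.9,0,0,0],[0.1,-0.3,-0.9,0,0,0],[0.1,-0.3,-0.9,0,0,0],[0.1,-0.3,-0.9,0,0,0]],
  ],
)

```text
time_s: 2.15
ee_pos: [0.3357, 0.3746, 0.2715]
tcp_rot: [-0.021, 1.569, 1.583]
force: [-0.1, -0.3, 0.3]
grip_width: 0.0871
```

Request:
step_arm(
  commands=[
    [[0.1,-0.3,-0.9,0,0,0],[0.1,-0.3,-0.9,0,0,0],[0.1,-0.3,-0.9,0,0,0],[0.1,-0.3,-0.9,0,0,0],[0.1,-0.3,-0.9,0,0,0]],
  ],
)

```text
time_s: 2.65
ee_pos: [0.3699, 0.2818, 0.2616]
tcp_rot: [-0.342, 1.567, 1.262]
force: [-0.3, 0.2, -0.2]
grip_width: 0.0872
```

Run:
```python
from h import *
plan([.466,.034,.20],down(1.5873)); print(sense()["joint_positions"].round(2))
```

```text
t 2.65 pos [0.3699 0.2818 0.2616] d mm [  96.1 -247.8  -61.6] rot deg [0.96 0.21 0.07] n 15 F [-0.3  0.2 -0.2] w 0.0872
[[0.2, -0.29, -0.84, 0.01, 0.0, 0.0], [0.2, -0.29, -0.84, 0.01, 0.0, 0.0], [0.2, -0.29, -0.84, 0.01, 0.0, 0.0], [0.2, -0.3, -0.84, 0.01, 0.0, 0.0], [0.2, -0.3, -0.84, 0.01, 0.0, 0.0], [0.2, -0.3, -0.83, 0.01, 0.0, 0.0], [0.2, -0.3, -0.83, 0.01, 0.0, 0.0], [0.2, -0.3, -0.83, 0.01, 0.0, 0.0], [0.2, -0.3, -0.83, 0.01, 0.0, 0.0], [0.2, -0.3, -0.83, 0.01, 0.0, 0.0], [0.2, -0.3, -0.83, 0.01, 0.0, 0.0], [0.2, -0.3, -0.83, 0.01, 0.0, 0.0], [0.2, -0.3, -0.83, 0.01, 0.0, 0.0], [0.21, -0.3, -0.83, 0.01, 0.0, 0.0], [0.21, -0.31, -0.83, 0.01, 0.0, 0.0]]
[-0.79 -0.    0.05  1.91 -0.    1.23  0.86]
```

Request:
step_arm(
  commands=[
    [[0.2,-0.3,-0.83,0.1,0.04,0],[0.2,-0.3,-0.83,0.1,0,0],[0.2,-0.3,-0.83,0,0,0],[0.2,-0.3,-0.83,0,0,0],[0.2,-0.3,-0.83,0,0,0]],
  ],
)

```text
time_s: 3.15
ee_pos: [0.4035, 0.1942, 0.2407]
tcp_rot: [-1.256, 1.568, 0.328]
force: [0.2, 0.0, -0.7]
grip_width: 0.0871
```

Request:
step_arm(
  commands=[
    [[0.2,-0.3,-0.83,0,0,0],[0.2,-0.3,-0.83,0,0,0],[0.2,-0.3,-0.83,0,0,0],[0.2,-0.3,-0.83,0,0,0],[0.2,-0.3,-0.83,0,0,0]],
  ],
)

```text
time_s: 3.65
ee_pos: [0.436, 0.1057, 0.219]
tcp_rot: [-1.314, 1.568, 0.268]
force: [0.5, 0.6, 0.2]
grip_width: 0.0874
```

Request:
step_arm(
  commands=[
    [[0.2,-0.3,-0.83,0,0,0],[0.2,-0.3,-0.83,0,0,0],[0.2,-0.3,-0.83,0,0,0],[0.2,-0.3,-0.83,0,0,0],[0.2,-0.3,-0.83,0,0,0]],
  ],
)

```text
time_s: 4.15
ee_pos: [0.4678, 0.017, 0.1973]
tcp_rot: [-1.461, 1.568, 0.118]
force: [0.4, -0.5, -0.6]
grip_width: 0.0871
```

Run:
```python
from h import *
s=sense(); p=get_image("wrist"); cv2.imwrite("pics/w1.png",p["color"][...,::-1])
o=outline_of(p,"scraper")
for k in o[:2]:
    print(k["score"],k["centre"],k["pixels"].sum()); print(fit(p,"scraper",k["pixels"],(.466,.034,.0165),0,s))
plan([.466,.034,.20],down(1.5873))
```

```text
0.78 [336.7, 193.9] 4656
(array([4.64671685e-01, 3.16844240e-02, 5.32663298e-05]), np.float64(0.0493138562918665))
t 4.25 pos [0.4678 0.0154 0.197 ] d mm [-1.8 18.6  3. ] rot deg [-0.64 -0.04  0.11] n 1 F [ 0.4  0.7 -0.3] w 0.0872
[[-0.15, 0.08, 0.93, -0.13, -0.01, 0.02]]
```

View pics/w1.png

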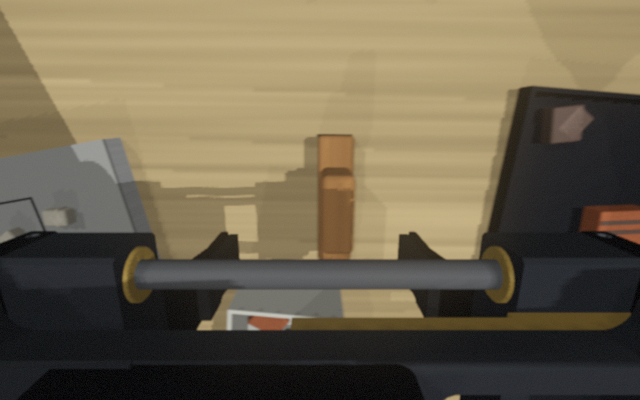

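The wrist view shows the scraper at px (337,195) between the fingers, and its fit agrees with the top camera to within 3 mm. I'll centre over it and descend.

Request:
step_arm(
  commands=[
    [[0,0.1,0.85,0,0,0],[0.9,0,0,0,0,0],[0.9,0,0,0,0,0],[0.9,0,0,0,0,0],[0.9,0,0,0,0,0]],
  ],
)

```text
time_s: 4.75
ee_pos: [0.4669, 0.0348, 0.1251]
tcp_rot: [-1.298, 1.563, 0.277]
force: [0.0, 0.6, -0.3]
grip_width: 0.0867
```

Run:
```python
from h import *
plan([.466,.0325,.105],down(np.pi/2+.006));
```

```text
t 4.75 pos [0.4669 0.0348 0.1251] d mm [ -0.9  -2.3 -20.1] rot deg [-0.09  0.11  0.41] n 2 F [ 0.   0.6 -0.3] w 0.0867
[[0.5, 0.03, -0.06, -0.01, 0.01, 0.04], [0.5, 0.02, -0.06, -0.01, 0.01, 0.04]]
```

Request:
step_arm(
  commands=[
    [[0.5,0.03,-0.06,0,0.01,0.04],[0.5,0.02,-0.06,0,0.01,0.04],[0,0,0,0,0,0]],
  ],
)

```text
time_s: 5.05
ee_pos: [0.4645, 0.0332, 0.1025]
tcp_rot: [1.69, 1.567, -3.017]
force: [-0.1, 0.3, 0.0]
grip_width: 0.087
```

Request:
step_arm(
  commands=[
    [[0,0,0,0,0,0],[0,0,0,0,0,0],[0,0,0,0,0,0],[0,0,0,0,0,0],[0,0,0,0,0,0]],
  ],
  jaw=-1,
  grip_force=40,
)

```text
time_s: 5.55
ee_pos: [0.4659, 0.0335, 0.1047]
tcp_rot: [0.373, 1.57, 1.949]
force: [-0.1, 0.5, -0.1]
grip_width: 0.055
```

Request:
step_arm(
  commands=[
    [[0,0,0,0,0,0],[0,0,0,0,0,0],[0,0,0,0,0,0]],
  ],
)

```text
time_s: 5.85
ee_pos: [0.4661, 0.0335, 0.105]
tcp_rot: [-0.367, 1.57, 1.209]
force: [1.0, 0.3, -1.1]
grip_width: 0.0305
```

Request:
step_arm(
  commands=[
    [[0,0,0,0,0,0],[0,0,0,0,0,0],[0,0,0,0,0,0]],
  ],
)

```text
time_s: 6.15
ee_pos: [0.466, 0.0335, 0.1049]
tcp_rot: [-0.197, 1.57, 1.379]
force: [0.3, 0.6, 0.5]
grip_width: 0.0236
```

Run:
```python
from h import *
s=sense(); print(s["ee_pos"],s["grip_width"],s["force"],R.from_euler('xyz',s["tcp_rot"]).as_matrix().round(4))
```

```text
[0.46600212 0.03347232 0.1049459 ] 0.023642819509914436 [0.28131432 0.63160467 0.4845591 ] [[ 2.0e-04 -1.0e+00 -5.4e-03]
 [ 8.0e-04 -5.4e-03  1.0e+00]
 [-1.0e+00 -2.0e-04  8.0e-04]]
```

Run:
```python
from h import *
P=np.array([.5275,-.24]);a=.187
p=get_image("top")
for uv in ([405,231],[423,221],[446,221]):
    g=p["color"][uv[1]-7:uv[1]+8,uv[0]-7:uv[0]+8].astype(int).min(2); m=g>np.median(g)+25
    yy,xx=np.nonzero(m); c=np.array([xx.mean()+uv[0]-7,yy.mean()+uv[1]-7])
    w=unproj(p,c,.034)[0]; d=w[:2]-P
    print(c,m.sum(),w.round(3),"panel",np.round([d@[np.cos(a),np.sin(a)],d@[-np.sin(a),np.cos(a)]],3))
ex=np.array([np.cos(a),np.sin(a)]);ey=np.array([-np.sin(a),np.cos(a)])
t=P-.016*ex+.085*ey; s=sense(); 
s2=dict(s); s2["ee_pos"]=s["ee_pos"]+[0,0,.08]
plan([*t,.185],down(np.pi/2+a),s=s2)
```

```text
[nan nan] 0 [nan nan nan] panel [nan nan]
[422.90909091 220.27272727] 22 [ 0.504 -0.243  0.034] panel [-0.024  0.001]
[445.81818182 220.90909091] 11 [ 0.501 -0.296  0.034] panel [-0.036 -0.05 ]
t 6.2 pos [0.466  0.0335 0.1849] d mm [ 3.000e+01 -1.929e+02  1.000e-01] rot deg [-1.041e+01  4.000e-02  1.000e-02] n 11 F [-0.2  0.  -0.8] w 0.0234
[[-0.0, -0.13, -0.88, -0.19, 0.0, 0.0], [-0.0, -0.12, -0.88, -0.19, 0.0, 0.0], [-0.0, -0.1, -0.88, -0.19, 0.0, 0.0], [-0.0, -0.09, -0.88, -0.19, 0.0, 0.0], [-0.0, -0.07, -0.88, -0.19, 0.0, 0.0], [-0.0, -0.06, -0.89, -0.19, 0.0, 0.0], [-0.0, -0.04, -0.89, -0.19, 0.0, 0.0], [-0.0, -0.03, -0.89, -0.19, 0.0, 0.0], [-0.0, -0.01, -0.89, -0.19, 0.0, 0.0], [-0.0, -0.0, -0.89, -0.19, 0.0, 0.0], [-0.0, 0.01, -0.89, -0.19, 0.0, 0.0]]<stdin>:6: RuntimeWarning: Mean of empty slice.
  ret = ret.dtype.type(ret / rcount)
```

Request:
step_arm(
  commands=[
    [[-0.8,0,0,0,0,0],[-0.8,0,0,0,0,0],[-0.8,0,0,0,0,0],[-0.8,0,0,0,0,0],[-0.8,0,0,0,0,0]],
  ],
)

```text
time_s: 6.7
ee_pos: [0.4635, 0.033, 0.1844]
tcp_rot: [1.773, 1.563, -2.934]
force: [0.6, 0.1, -2.5]
grip_width: 0.0239
```

Request:
step_arm(
  commands=[
    [[0,-0.18,-0.88,-0.19,0,0.05],[0,-0.12,-0.88,-0.19,0,0.05],[0,-0.1,-0.88,-0.19,0,0],[0,-0.09,-0.88,-0.19,0,0],[0,-0.07,-0.88,-0.19,0,0]],
  ],
)

```text
time_s: 7.2
ee_pos: [0.4788, -0.0545, 0.1859]
tcp_rot: [1.453, 1.556, 3.121]
force: [0.3, 0.1, -1.0]
grip_width: 0.0238
```

Request:
step_arm(
  commands=[
    [[0,-0.06,-0.89,-0.19,0,0],[0,-0.04,-0.89,-0.19,0,0],[0,-0.03,-0.89,-0.19,0,0],[0,-0.01,-0.89,-0.19,0,0],[0,0,-0.89,-0.19,0,0]],
  ],
)

```text
time_s: 7.7
ee_pos: [0.4924, -0.1457, 0.1844]
tcp_rot: [1.352, 1.554, 3.107]
force: [0.3, -0.3, -2.0]
grip_width: 0.0236
```

Run:
```python
from h import *
P=np.array([.5275,-.24]);a=.187
ex=np.array([np.cos(a),np.sin(a)]);ey=np.array([-np.sin(a),np.cos(a)])
t=P-.016*ex+.085*ey
s=sense(); plan([*t,.185],down(np.pi/2+a)); print(s["joint_positions"].round(2))
p=get_image("wrist"); cv2.imwrite("pics/w2.png",p["color"][...,::-1])
for n in ("top","side"):
    p=get_image(n);o=outline_of(p,"chip0")
    for k in o: print(n,k["score"],k["centre"])
    c=p["color"][120:280,320:500] if n=="top" else p["color"][100:230,230:450]
    cv2.imwrite(f"pics/{n}2.png",cv2.resize(c[...,::-1],None,fx=3.5,fy=3.5,interpolation=cv2.INTER_CUBIC))
```

```text
t 7.7 pos [ 0.4924 -0.1457  0.1844] d mm [  3.6 -13.7   0.6] rot deg [-0.19  0.21 -0.96] n 1 F [ 0.3 -0.3 -2. ] w 0.0236
[[-0.04, -0.05, -0.71, -0.04, 0.04, -0.19]]
[-0.25  0.2   0.5   1.9  -0.1   1.09  2.04]
side 0.42 [388.7, 177.0]
```

View pics/w2.png

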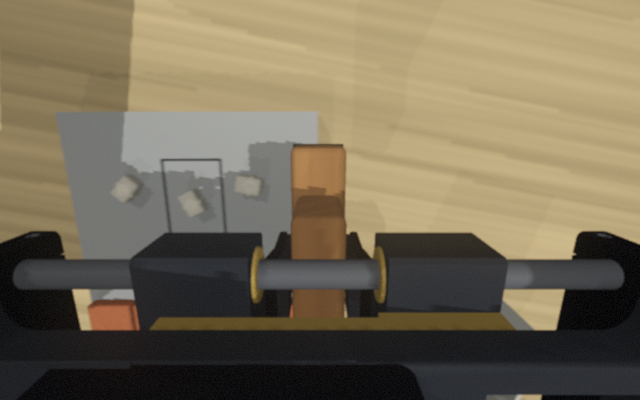

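View pics/top2.png

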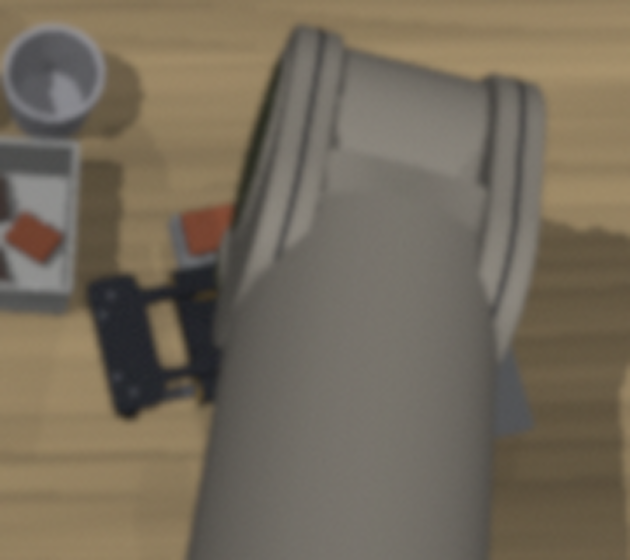

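View pics/side2.png

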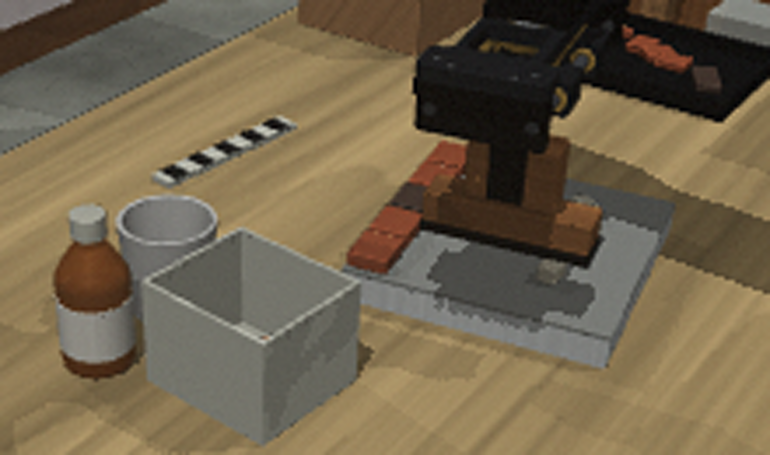

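The wrist view shows the scraper aligned with the panel. All three chips, at (125,188), (192,203) and (248,185), are on its sweep side and within its length. I'll align and go down.

Request:
step_arm(
  commands=[
    [[0,-0.05,-0.75,-0.04,0.04,-0.19],[0.6,0,0,0,0,0],[0.6,0,0,0,0,0],[0.5,0,0,0,0,0],[0.4,0,0,0,0,0]],
  ],
)

```text
time_s: 8.45
ee_pos: [0.4962, -0.1536, 0.1387]
tcp_rot: [0.118, 1.567, 1.88]
force: [-0.1, 0.4, -2.1]
grip_width: 0.024
```

```bash
cat >> h.py <<'E'
P=np.array([.5275,-.24]);pa=.187
ex=np.array([np.cos(pa),np.sin(pa)]);ey=np.array([-np.sin(pa),np.cos(pa)])
E
python3 - <<'E'
from h import *
t=P-.016*ex+.085*ey
plan([*t,.131],down(np.pi/2+pa))
E
```

```text
t 8.45 pos [ 0.4962 -0.1536  0.1387] d mm [-0.3 -5.9 -7.7] rot deg [ 0.26  0.19 -0.02] n 1 F [-0.1  0.4 -2.1] w 0.024
[[0.38, 0.07, -0.29, 0.05, 0.04, -0.0]]
```

Request:
step_arm(
  commands=[
    [[0.3,0,0,0.05,0.04,0],[0.05,0,0,0,0,0],[0,0,0,0,0,0]],
  ],
)

```text
time_s: 8.75
ee_pos: [0.4956, -0.1528, 0.13]
tcp_rot: [1.444, 1.567, -3.081]
force: [-1.4, -0.6, 4.3]
grip_width: 0.0237
```

Run:
```python
from h import *
t=P-.016*ex+.085*ey
plan([*t,.131],down(np.pi/2+pa))
p=get_image("side")
cv2.imwrite(f"pics/s3.png",cv2.resize(p["color"][120:230,310:450][...,::-1],None,fx=5,fy=5,interpolation=cv2.INTER_CUBIC))
```

```text
t 8.75 pos [ 0.4956 -0.1528  0.13  ] d mm [ 0.4 -6.7  1. ] rot deg [ 0.02  0.02 -0.19] n 1 F [-1.4 -0.6  4.3] w 0.0237
[[-0.05, 0.04, -0.33, 0.0, 0.0, -0.04]]
```

View pics/s3.png

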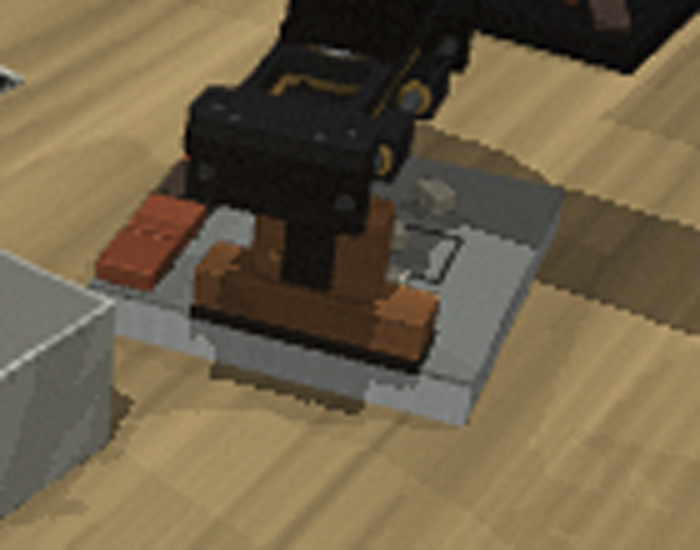

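The scraper is in light contact with the panel. Now I'll sweep along tool −z, which is panel −y.

Request:
step_arm(
  commands=[
    [[-0.02,0,-0.5,0,0,0],[0,0,-0.5,0,0,0],[0,0,-0.5,0,0,0],[0,0,-0.5,0,0,0],[0,0,-0.5,0,0,0]],
  ],
)

```text
time_s: 9.3
ee_pos: [0.5059, -0.2053, 0.1304]
tcp_rot: [1.512, 1.568, -3.011]
force: [-0.5, 0.0, -1.1]
grip_width: 0.0236
```

Run:
```python
from h import *
plan([*(P-.016*ex-.11*ey),.130],down(np.pi/2+pa))
s=sense();print(s["joint_positions"].round(2),s["force"])
p=get_image("wrist");cv2.imwrite(f"pics/w4.png",p["color"][...,::-1])
```

```text
t 9.3 pos [ 0.5059 -0.2053  0.1304] d mm [  26.3 -145.8   -0.4] rot deg [ 0.09  0.01 -0.14] n 8 F [-0.5  0.  -1.1] w 0.0236
[[0.0, 0.01, -0.93, 0.0, 0.0, -0.0], [0.0, 0.01, -0.93, 0.0, 0.0, -0.0], [0.0, 0.01, -0.93, 0.0, 0.0, -0.0], [0.0, 0.01, -0.93, 0.0, 0.0, -0.0], [0.0, 0.01, -0.93, 0.0, 0.0, -0.0], [0.0, 0.01, -0.93, 0.0, 0.0, -0.0], [0.0, 0.01, -0.93, 0.0, 0.0, -0.0], [0.0, 0.01, -0.93, 0.0, 0.0, -0.0]]
[-0.13  0.34  0.51  1.87 -0.19  0.98  2.22] [-0.50964049  0.02860098 -1.05956017]
```

View pics/w4.png

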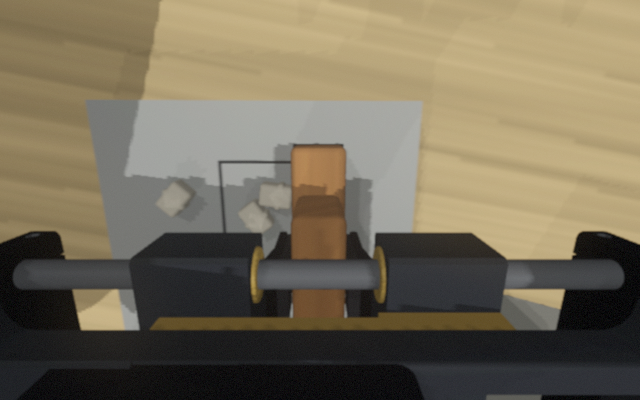

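Chips are riding ahead of the scraper face at (275,195), (255,215) and (175,197). I'll continue, easing down slightly.

Request:
step_arm(
  commands=[
    [[0.02,0,-0.5,0,0,0],[0,0.01,-0.5,0,0,0],[0,0,-0.5,0,0,0],[0,0.01,-0.5,0,0,0],[0,0,-0.5,0,0,0]],
  ],
)

```text
time_s: 9.85
ee_pos: [0.5158, -0.2596, 0.1301]
tcp_rot: [1.628, 1.569, -2.896]
force: [-0.3, 0.7, -0.5]
grip_width: 0.0239
```

Request:
step_arm(
  commands=[
    [[0,0,-0.5,0,0,0],[0,0.01,-0.5,0,0,0],[0,0,-0.5,0,0,0],[0,0.01,-0.5,0,0,0],[0,0,-0.5,0,0,0]],
  ],
)

```text
time_s: 10.35
ee_pos: [0.5256, -0.3131, 0.1301]
tcp_rot: [1.456, 1.569, -3.068]
force: [-0.2, 1.1, -0.2]
grip_width: 0.0236
```

Run:
```python
from h import *
plan([*(P-.016*ex-.11*ey),.130],down(np.pi/2+pa))
s=sense();print(s["joint_positions"].round(2),s["force"])
p=get_image("wrist");cv2.imwrite(f"pics/w5.png",p["color"][...,::-1])
```

```text
t 10.35 pos [ 0.5256 -0.3131  0.1301] d mm [  6.6 -37.9  -0.1] rot deg [ 0.07  0.01 -0.11] n 3 F [-0.2  1.1 -0.2] w 0.0236
[[0.0, 0.01, -0.64, 0.0, 0.0, -0.01], [0.0, 0.01, -0.64, 0.0, 0.0, -0.01], [0.0, 0.01, -0.64, 0.0, 0.0, -0.01]]
[ 0.06  0.48  0.52  1.7  -0.27  1.04  2.42] [-0.18073446  1.10345596 -0.15248409]
```

View pics/w5.png

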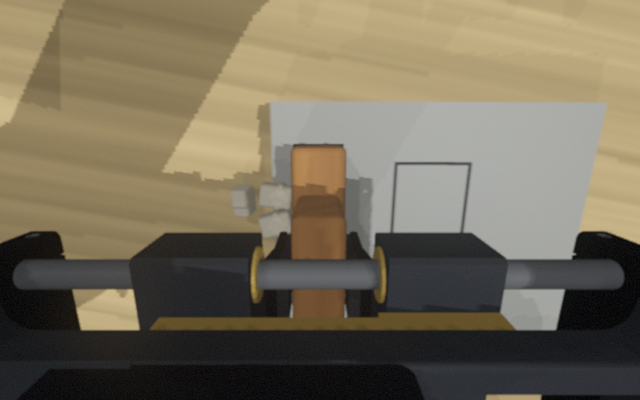

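Request:
step_arm(
  commands=[
    [[0,0.01,-0.5,0.1,0,0],[0,0,-0.5,0.1,0,0],[0,0.01,-0.5,0.1,0,0],[0,0,-0.4,0,0,0]],
  ],
)

```text
time_s: 10.8
ee_pos: [0.5322, -0.3551, 0.1301]
tcp_rot: [2.056, 1.569, -2.498]
force: [1.8, 0.0, -1.9]
grip_width: 0.0237
```

Run:
```python
from h import *
plan([*(P-.016*ex-.11*ey),.130],down(np.pi/2+pa))
s=sense();print(s["joint_positions"].round(2),s["force"])
p=get_image("wrist");cv2.imwrite(f"pics/w6.png",p["color"][...,::-1])
```

```text
t 10.8 pos [ 0.5322 -0.3551  0.1301] d mm [ 0.   4.  -0.1] rot deg [-1.61 -0.06 -0.12] n 1 F [ 1.8  0.  -1.9] w 0.0237
[[0.01, -0.03, 0.2, -0.32, -0.01, -0.02]]
[ 0.12  0.54  0.52  1.62 -0.3   1.07  2.46] [ 1.84127514  0.00998051 -1.86434059]
```

View pics/w6.png

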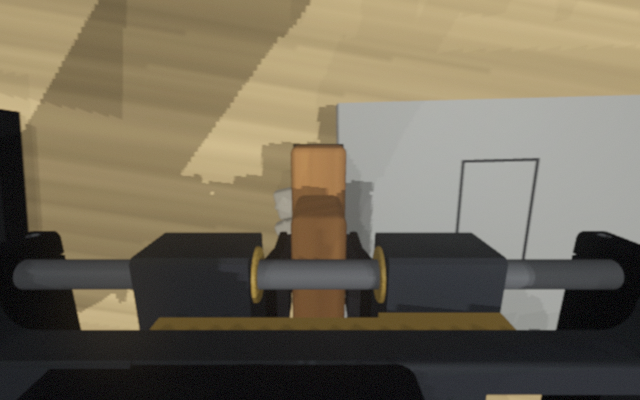

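Request:
step_arm(
  commands=[
    [[-0.5,0,0,0,0,0],[-0.9,0,0,0,0,0],[-0.9,0,0,0,0,0],[-0.9,0,0.3,0,0,0],[-0.9,0,0.8,0,0,0]],
  ],
)

```text
time_s: 11.35
ee_pos: [0.5265, -0.3356, 0.2141]
tcp_rot: [1.689, 1.563, -2.869]
force: [0.2, -1.0, -1.9]
grip_width: 0.024
```

Run:
```python
from h import *
s=sense();print(s["ee_pos"],s["joint_positions"].round(2),s["force"])
p=get_image("wrist");cv2.imwrite(f"pics/w7.png",p["color"][...,::-1])
p=get_image("side")
cv2.imwrite(f"pics/s7.png",cv2.resize(p["color"][100:230,310:470][...,::-1],None,fx=4.5,fy=4.5,interpolation=cv2.INTER_CUBIC))
```

```text
[ 0.52645633 -0.33562437  0.21405424] [ 0.06  0.42  0.56  1.58 -0.23  1.21  2.39] [ 0.20749324 -0.95919521 -1.93076814]
```

View pics/w7.png

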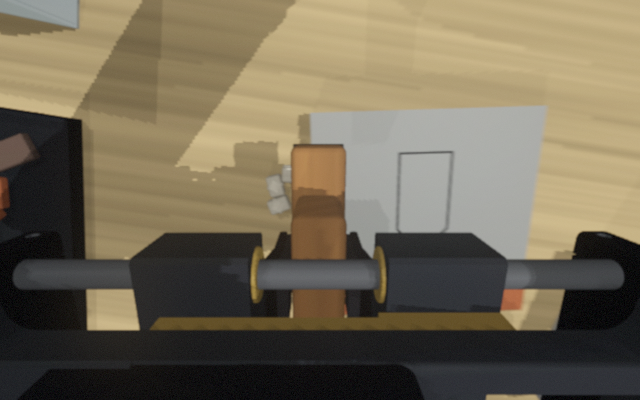

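View pics/s7.png

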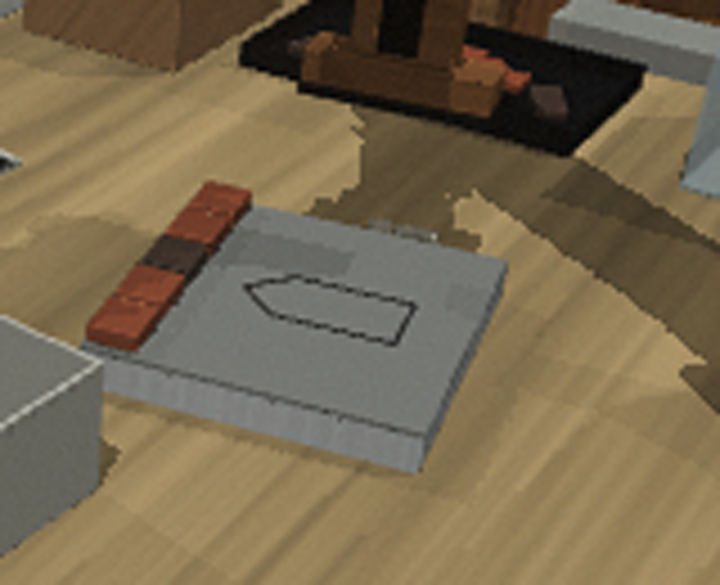

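All three chips are on the table beyond the outer edge, in the wrist view at (275,185), (278,203) and (288,173) with the panel edge at col 312. The side view shows the panel top clear. Next I'll take the scraper back near its original spot.

Run:
```python
from h import *
plan([.455,.02,.20],down(np.pi/2))
```

```text
t 11.45 pos [ 0.5283 -0.3337  0.2159] d mm [-73.3 353.7 -15.9] rot deg [ 9.08 -0.08 -0.19] n 20 F [-0.4 -0.5 -1.1] w 0.0233
[[0.04, 0.04, 0.9, 0.09, -0.0, -0.0], [0.04, 0.05, 0.9, 0.09, -0.0, -0.0], [0.04, 0.06, 0.9, 0.09, -0.0, -0.0], [0.04, 0.06, 0.9, 0.09, -0.0, -0.0], [0.04, 0.07, 0.9, 0.09, -0.0, -0.0], [0.04, 0.08, 0.9, 0.09, -0.0, -0.0], [0.04, 0.08, 0.9, 0.09, -0.0, -0.0], [0.04, 0.09, 0.9, 0.09, -0.0, -0.0], [0.04, 0.1, 0.9, 0.09, -0.0, -0.0], [0.04, 0.11, 0.9, 0.09, -0.0, -0.0], [0.04, 0.11, 0.9, 0.09, -0.0, -0.0], [0.04, 0.12, 0.89, 0.09, -0.0, -0.0], [0.04, 0.13, 0.89, 0.09, -0.0, -0.0], [0.04, 0.13, 0.89, 0.09, -0.0, -0.0], [0.04, 0.14, 0.89, 0.09, -0.0, -0.0], [0.04, 0.15, 0.89, 0.09, -0.0, -0.0], [0.04, 0.16, 0.89, 0.09, -0.0, -0.0], [0.04, 0.16, 0.89, 0.09, -0.0, -0.0], [0.04, 0.17, 0.89, 0.09, -0.0, -0.0], [0.04, 0.18, 0.89, 0.09, -0.0, -0.0]]
```

Request:
step_arm(
  commands=[
    [[0.04,0.05,0.9,0.18,0,0],[0.04,0.07,0.9,0.18,0,0],[0.04,0.08,0.9,0.18,0,0],[0.04,0.1,0.9,0.18,0,0],[0.04,0.12,0.9,0.18,0,0]],
  ],
)

```text
time_s: 11.95
ee_pos: [0.5069, -0.2457, 0.2108]
tcp_rot: [2.327, 1.566, -2.31]
force: [-0.2, -0.2, -1.9]
grip_width: 0.0237
```

Request:
step_arm(
  commands=[
    [[0.04,0.14,0.9,0.18,0,0],[0.04,0.15,0.9,0.18,0,0],[0.04,0.17,0.9,0.18,0,0],[0.04,0.18,0.9,0.18,0,0],[0.04,0.18,0.9,0.18,0,0]],
  ],
)

```text
time_s: 12.45
ee_pos: [0.4845, -0.154, 0.2044]
tcp_rot: [2.177, 1.564, -2.542]
force: [0.2, 0.7, -1.9]
grip_width: 0.024
```

Request:
step_arm(
  commands=[
    [[0.04,0.18,0.9,0,0,0],[0.04,0.18,0.9,0,0,0],[0.04,0.18,0.9,0,0,0],[0.04,0.18,0.9,0,0,0],[0.04,0.18,0.9,0,0,0]],
  ],
)

```text
time_s: 12.95
ee_pos: [0.4653, -0.0614, 0.1984]
tcp_rot: [2.083, 1.562, -2.638]
force: [-0.3, 1.0, -2.5]
grip_width: 0.0238
```

Request:
step_arm(
  commands=[
    [[0.04,0.18,0.9,0,0,0],[0.04,0.18,0.9,0,0,0],[0.04,0.18,0.9,0,0,0],[0.04,0.18,0.7,0,0,0],[0.04,0,0,0,0,0]],
  ],
)

```text
time_s: 13.45
ee_pos: [0.4497, 0.0102, 0.1927]
tcp_rot: [1.961, 1.561, -2.757]
force: [-0.5, 0.2, -2.3]
grip_width: 0.024
```

Run:
```python
from h import *
plan([.455,.02,.106],down(np.pi/2))
```

```text
t 13.45 pos [0.4497 0.0102 0.1927] d mm [  5.3   9.8 -86.7] rot deg [-0.3  -0.21 -0.51] n 5 F [-0.5  0.2 -2.3] w 0.024
[[0.87, -0.06, 0.1, -0.01, -0.01, -0.02], [0.87, -0.06, 0.1, -0.01, -0.01, -0.02], [0.87, -0.06, 0.1, -0.01, -0.01, -0.02], [0.87, -0.06, 0.1, -0.01, -0.01, -0.02], [0.87, -0.05, 0.1, -0.01, -0.01, -0.02]]
```

Request:
step_arm(
  commands=[
    [[0.8,-0.06,0.1,0,-0.01,-0.04],[0.8,-0.06,0.1,0,-0.01,-0.04],[0.8,0,0.1,0,-0.01,-0.02],[0.7,0,0,0,-0.01,0],[0.4,0,0,0,0,0]],
  ],
)

```text
time_s: 13.95
ee_pos: [0.4535, 0.0122, 0.1208]
tcp_rot: [-1.748, 1.567, -0.184]
force: [-0.1, -0.5, -2.8]
grip_width: 0.0235
```

Run:
```python
from h import *
plan([.455,.02,.106],down(np.pi/2))
```

```text
t 13.95 pos [0.4535 0.0122 0.1208] d mm [  1.5   7.8 -14.8] rot deg [-0.4  -0.04  0.2 ] n 1 F [-0.1 -0.5 -2.8] w 0.0235
[[0.74, -0.07, 0.39, -0.08, -0.01, 0.04]]
```

Request:
step_arm(
  commands=[
    [[0.35,0,0,0,0,0.02],[0.2,0,0,0,0,0.01],[0.05,0,0,0,0,0],[0,0,0,0,0,0]],
  ],
)

```text
time_s: 14.35
ee_pos: [0.4538, 0.0105, 0.1078]
tcp_rot: [3.139, 1.569, -1.582]
force: [-0.8, 0.7, -1.2]
grip_width: 0.0236
```

Request:
step_arm(
  commands=[
    [[0.12,0,0,0,0,0],[0.04,0,0,0,0,0],[0,0,0,0,0,0]],
  ],
)

```text
time_s: 14.65
ee_pos: [0.4545, 0.0107, 0.1053]
tcp_rot: [-2.092, 1.569, -0.53]
force: [-0.2, -0.5, -1.7]
grip_width: 0.0237
```

Request:
step_arm(
  commands=[
    [[0.04,0,0,0,0,0],[0.02,0,0,0,0,0]],
  ],
)

```text
time_s: 14.85
ee_pos: [0.4547, 0.0106, 0.105]
tcp_rot: [-1.875, 1.569, -0.313]
force: [-4.2, -0.1, 6.7]
grip_width: 0.0236
```

Contact. Now I'll release, opening partly so as not to disturb anything.

Request:
step_arm(
  commands=[
    [[0,0,0,0,0,0],[0,0,0,0,0,0],[0,0,0,0,0,0],[0,0,0,0,0,0],[0,0,0,0,0,0]],
  ],
  jaw=1,
)

```text
time_s: 15.35
ee_pos: [0.4554, 0.0108, 0.1056]
tcp_rot: [-1.608, 1.567, -0.046]
force: [-0.2, 0.3, 0.6]
grip_width: 0.0559
```

Request:
step_arm(
  commands=[
    [[0,0,0,0,0,0],[-0.6,0,0,0,0,0],[-0.9,0,0,0,0,0],[-0.9,0,0,0,0,0],[-0.9,0,0,0,0,0]],
  ],
)

```text
time_s: 15.85
ee_pos: [0.4538, 0.0104, 0.1739]
tcp_rot: [3.003, 1.569, -1.718]
force: [1.0, 0.7, 0.0]
grip_width: 0.0861
```

Request:
step_arm(
  commands=[
    [[-0.9,0,0,0,0,0],[-0.9,0,0.3,0,0,0],[-0.5,0,0.9,0,0,0],[0,0,0.95,0,0,0],[0,0,0.95,0,0,0]],
  ],
)

```text
time_s: 16.35
ee_pos: [0.4559, 0.0712, 0.2297]
tcp_rot: [-1.564, 1.563, -0.008]
force: [0.8, -0.6, -0.7]
grip_width: 0.0871
```

Run:
```python
from h import *
q=np.array([.5175,.290,.065]); plan([*q[:2],.20],down(np.pi/2+q[2]))
p=get_image("side"); cv2.imwrite("pics/s8.png",p["color"][...,::-1])
p=get_image("top"); cv2.imwrite("pics/t8.png",cv2.resize(p["color"][130:290,280:500][...,::-1],None,fx=3.5,fy=3.5,interpolation=cv2.INTER_CUBIC))
for k in outline_of(p,"scraper")[:1]: print(fit(p,"scraper",k["pixels"],(.455,.011,0),0))
for k in outline_of(p,"panel")[:1]: print(fit(p,"panel",k["pixels"],(.5275,-.24,.187),0))
```

```text
t 16.35 pos [0.4559 0.0712 0.2297] d mm [ 61.6 218.8 -29.7] rot deg [-4.61 -0.02  0.47] n 13 F [ 0.8 -0.6 -0.7] w 0.0871
[[0.12, -0.22, 0.85, -0.07, -0.0, 0.01], [0.12, -0.23, 0.84, -0.07, -0.0, 0.01], [0.12, -0.23, 0.84, -0.07, -0.0, 0.01], [0.12, -0.24, 0.84, -0.07, -0.0, 0.01], [0.12, -0.24, 0.84, -0.07, -0.0, 0.01], [0.12, -0.25, 0.84, -0.07, -0.0, 0.01], [0.12, -0.25, 0.84, -0.07, -0.0, 0.01], [0.12, -0.26, 0.83, -0.07, -0.0, 0.01], [0.11, -0.27, 0.83, -0.07, -0.0, 0.01], [0.11, -0.27, 0.83, -0.07, -0.0, 0.01], [0.11, -0.28, 0.83, -0.07, -0.0, 0.01], [0.11, -0.28, 0.83, -0.07, -0.0, 0.01], [0.11, -0.29, 0.83, -0.07, -0.0, 0.01]]
(array([0.461, 0.017, 0.   ]), np.float64(1.8534274509803927))
(array([ 0.5272717 , -0.23816113,  0.18333128]), np.float64(0.01760848947228494))
```

View pics/s8.png

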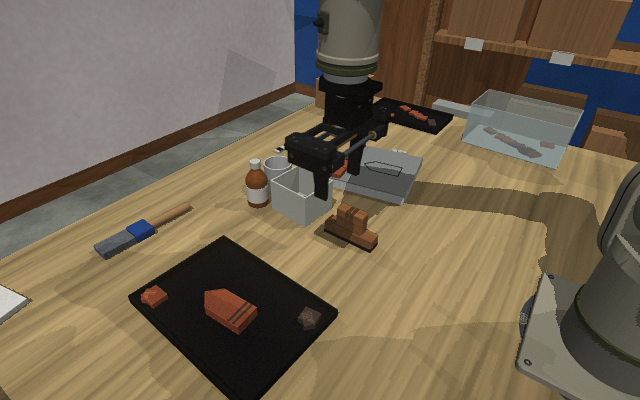

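View pics/t8.png

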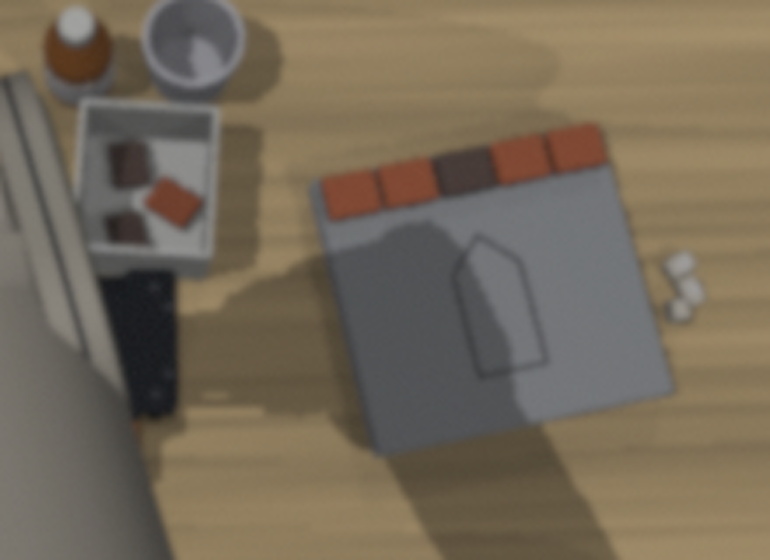

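Panel clear: all three chips lie on the table to its right and the scraper stands upright. Next, the fragment.

Request:
step_arm(
  commands=[
    [[0.1,-0.23,0.85,-0.3,0,0.05],[0.1,-0.24,0.85,-0.3,0,0.05],[0.1,-0.25,0.85,-0.2,0,0],[0.1,-0.25,0.85,-0.1,0,0],[0.1,-0.27,0.85,0,0,0]],
  ],
)

```text
time_s: 17.05
ee_pos: [0.4796, 0.1589, 0.2185]
tcp_rot: [1.979, 1.568, -2.669]
force: [0.8, -0.6, -0.1]
grip_width: 0.087
```

Request:
step_arm(
  commands=[
    [[0.1,-0.28,0.85,0,0,0],[0.1,-0.28,0.85,0,0,0],[0.1,-0.28,0.85,0,0,0],[0.1,-0.28,0.85,0,0,0],[0.1,-0.28,0.85,0,0,0]],
  ],
)

```text
time_s: 17.55
ee_pos: [0.5033, 0.2545, 0.2066]
tcp_rot: [1.956, 1.567, -2.69]
force: [0.5, 0.2, -0.4]
grip_width: 0.0874
```

Request:
step_arm(
  commands=[
    [[0.1,-0.28,0.85,0,0,0],[0.1,-0.28,0.85,0,0,0],[0.1,-0.2,0.4,0,0,0],[0,0,0,0,0,0]],
  ],
)

```text
time_s: 17.95
ee_pos: [0.5161, 0.3047, 0.1987]
tcp_rot: [1.847, 1.566, -2.796]
force: [0.2, 0.2, -0.7]
grip_width: 0.0873
```

Run:
```python
from h import *
q=np.array([.5175,.290,.065]); plan([*q[:2],.20],down(np.pi/2+q[2]))
s=sense();p=get_image("wrist"); cv2.imwrite("pics/w9.png",p["color"][...,::-1])
for k in outline_of(p,"fragment")[:2]: print(k["score"],k["centre"],fit(p,"fragment",k["pixels"],q,.004,s))
p=get_image("side")
for k in outline_of(p,"fragment")[:2]: print(k["score"],k["centre"],fit(p,"fragment",k["pixels"],q,.004))
```

```text
t 17.95 pos [0.5161 0.3047 0.1987] d mm [  1.4 -14.7   1.3] rot deg [ 0.26 -0.07 -0.25] n 1 F [ 0.2  0.2 -0.7] w 0.0873
[[-0.07, -0.02, -0.74, 0.05, -0.01, -0.05]]
0.71 [302.7, 197.5] (array([0.51599382, 0.29017358, 0.05478645]), np.float64(0.01997311456490014))
0.57 [226.7, 52.2] (array([ 0.80283333,  0.15      , -1.72166667]), np.float64(1.0000000000000004))
0.7 [230.2, 310.0] (array([0.51727445, 0.28920481, 0.04280645]), np.float64(0.029000253614373993))
```

View pics/w9.png

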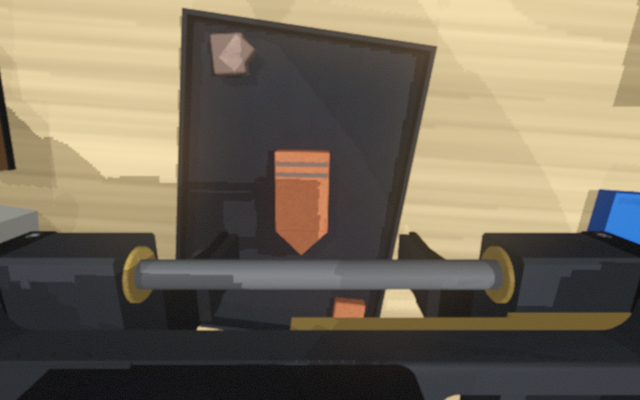

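The wrist view shows the whole fragment at (302,200). Its fit is good (residual 2%) and agrees with the side camera to about 1.5 mm. I'll centre and descend.

Run:
```python
from h import *
plan([.5165,.290,.14],down(np.pi/2+.053),n=5)
```

```text
t 18.15 pos [0.5163 0.3024 0.1995] d mm [  0.2 -12.4 -59.5] rot deg [ 0.81 -0.08 -0.21] n 5 F [0.2 0.6 0.3] w 0.0876
[[0.6, 0.0, -0.12, 0.03, -0.0, -0.01], [0.59, 0.0, -0.12, 0.03, -0.0, -0.01], [0.59, 0.0, -0.12, 0.03, -0.0, -0.01], [0.59, 0.0, -0.12, 0.03, -0.0, -0.01], [0.59, 0.0, -0.12, 0.03, -0.0, -0.01]]
```

Request:
step_arm(
  commands=[
    [[0.6,0,-0.2,0.05,0,-0.02],[0.6,0,-0.2,0.05,0,-0.02],[0.6,0,-0.12,0.05,0,0],[0.6,0,-0.08,0,0,0],[0.5,0,0,0,0,0]],
  ],
)

```text
time_s: 18.65
ee_pos: [0.5176, 0.2865, 0.1379]
tcp_rot: [-2.086, 1.569, -0.466]
force: [0.1, 0.5, 0.1]
grip_width: 0.0873
```

Run:
```python
from h import *
plan([.5165,.290,.077],down(np.pi/2+.053),n=5)
```

```text
t 18.65 pos [0.5176 0.2865 0.1379] d mm [ -1.1   3.5 -60.9] rot deg [-0.23 -0.06  0.1 ] n 5 F [0.1 0.5 0.1] w 0.0873
[[0.61, 0.01, 0.04, -0.01, -0.0, 0.0], [0.61, 0.01, 0.04, -0.01, -0.0, 0.0], [0.61, 0.01, 0.04, -0.01, -0.0, 0.0], [0.61, 0.01, 0.04, -0.01, -0.0, 0.0], [0.61, 0.01, 0.04, -0.01, -0.0, 0.0]]
```

Request:
step_arm(
  commands=[
    [[0.6,0.02,0.06,0,0,0],[0.6,0.02,0.05,0,0,0],[0.5,0.01,0.04,0,0,0],[0.4,0,0,0,0,0],[0,0,0,0,0,0]],
  ],
)

```text
time_s: 19.15
ee_pos: [0.5151, 0.2896, 0.0895]
tcp_rot: [2.613, 1.568, -2.049]
force: [-0.9, -0.1, 0.1]
grip_width: 0.0866
```

Run:
```python
from h import *
plan([.5165,.290,.077],down(np.pi/2+.053),n=2)
```

```text
t 19.15 pos [0.5151 0.2896 0.0895] d mm [  1.4   0.4 -12.5] rot deg [-0.18 -0.16 -0.09] n 2 F [-0.9 -0.1  0.1] w 0.0866
[[0.31, -0.03, 0.01, -0.02, -0.02, -0.01], [0.31, -0.03, 0.01, -0.02, -0.02, -0.01]]
```

Request:
step_arm(
  commands=[
    [[0.25,-0.03,0,0,-0.01,0],[0.2,-0.02,0,0,-0.01,0],[0.05,0,0,0,0,0],[0,0,0,0,0,0]],
  ],
)

```text
time_s: 19.55
ee_pos: [0.5169, 0.2901, 0.0795]
tcp_rot: [1.165, 1.571, 2.785]
force: [-0.1, -0.6, 0.6]
grip_width: 0.0871
```

Run:
```python
from h import *
plan([.5165,.290,.077],down(np.pi/2+.053),n=2)
s=sense();p=get_image("wrist"); cv2.imwrite("pics/w10.png",p["color"][...,::-1])
```

```text
t 19.55 pos [0.5169 0.2901 0.0795] d mm [-0.4 -0.1 -2.5] rot deg [-0.17  0.   -0.01] n 2 F [-0.1 -0.6  0.6] w 0.0871
[[0.06, 0.01, -0.0, -0.02, 0.0, -0.0], [0.06, 0.01, -0.0, -0.02, 0.0, -0.0]]
```

View pics/w10.png

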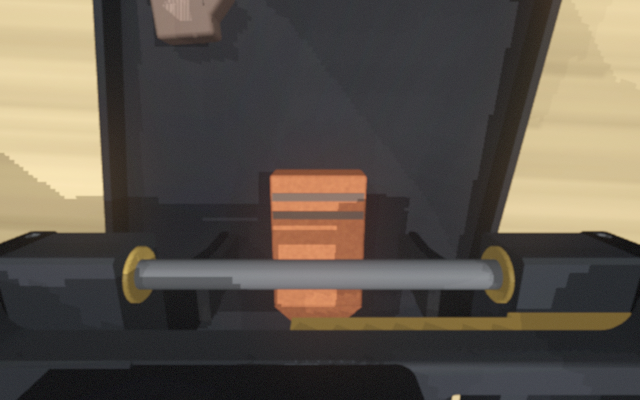

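The fragment sits centred and square between the fingers, at px columns 271–366. I'll go 2 mm lower and grip.

Request:
step_arm(
  commands=[
    [[0.08,0.01,0,0,0,0],[0,0,0,0,0,0]],
  ],
)

```text
time_s: 19.8
ee_pos: [0.517, 0.2902, 0.0785]
tcp_rot: [-0.907, 1.57, 0.713]
force: [0.0, 0.4, 1.1]
grip_width: 0.087
```

Request:
step_arm(
  commands=[
    [[0,0,0,0,0,0],[0,0,0,0,0,0],[0,0,0,0,0,0],[0,0,0,0,0,0],[0,0,0,0,0,0]],
  ],
  jaw=-1,
  grip_force=35,
)

```text
time_s: 20.3
ee_pos: [0.5171, 0.2903, 0.0789]
tcp_rot: [-0.929, 1.569, 0.691]
force: [0.0, 0.2, -0.4]
grip_width: 0.0546
```

Request:
step_arm(
  commands=[
    [[0,0,0,0,0,0],[0,0,0,0,0,0],[0,0,0,0,0,0],[0,0,0,0,0,0]],
  ],
)

```text
time_s: 20.7
ee_pos: [0.5172, 0.2903, 0.0789]
tcp_rot: [-0.934, 1.569, 0.687]
force: [0.1, -0.8, -0.1]
grip_width: 0.0457
```

Run:
```python
from h import *
plan([.5165,.290,.077],down(np.pi/2+.053),n=2)
```

```text
t 20.7 pos [0.5172 0.2903 0.0789] d mm [-0.7 -0.3 -1.9] rot deg [-0.18  0.06  0.08] n 2 F [ 0.1 -0.8 -0.1] w 0.0457
[[0.05, 0.02, -0.01, -0.02, 0.01, 0.01], [0.05, 0.02, -0.01, -0.02, 0.01, 0.01]]
```

Gripped at 45.7 mm, as expected for the 46 mm width. Now I'll lift.

Request:
step_arm(
  commands=[
    [[-0.4,0,0,0,0,0],[-0.8,0,0,0,0,0],[-0.9,0,0,0,0,0],[-0.9,0,0,0,0,0],[-0.9,0,0,0,0,0]],
  ],
)

```text
time_s: 21.2
ee_pos: [0.515, 0.289, 0.1576]
tcp_rot: [2.126, 1.565, -2.536]
force: [0.3, 1.0, -1.6]
grip_width: 0.0456
```

Request:
step_arm(
  commands=[
    [[-0.9,0,0,0,0,0],[-0.9,0,0,0,0,0],[-0.9,0,0,0,0,0],[-0.3,0,0,0,0,0],[0,0,0,0,0,0]],
  ],
)

```text
time_s: 21.7
ee_pos: [0.5155, 0.289, 0.2242]
tcp_rot: [2.048, 1.569, -2.615]
force: [1.8, 0.5, -2.8]
grip_width: 0.0459
```

Run:
```python
from h import *
b=P-.015*ex
plan([*b,.215],down(np.pi/2+pa))
s=sense();p=get_image("wrist"); cv2.imwrite("pics/w11.png",p["color"][...,::-1])
p=get_image("side"); cv2.imwrite("pics/s11.png",p["color"][...,::-1])
```

```text
t 21.7 pos [0.5155 0.289  0.2242] d mm [  -2.7 -531.8   -9.2] rot deg [-7.88 -0.05 -0.11] n 28 F [ 1.8  0.5 -2.8] w 0.0459
[[0.02, 0.05, -0.95, -0.06, -0.0, -0.0], [0.02, 0.06, -0.95, -0.06, -0.0, -0.0], [0.02, 0.06, -0.95, -0.06, -0.0, -0.0], [0.02, 0.07, -0.95, -0.06, -0.0, -0.0], [0.02, 0.07, -0.95, -0.06, -0.0, -0.0], [0.02, 0.08, -0.95, -0.06, -0.0, -0.0], [0.02, 0.08, -0.95, -0.06, -0.0, -0.0], [0.02, 0.08, -0.95, -0.06, -0.0, -0.0], [0.02, 0.09, -0.95, -0.06, -0.0, -0.0], [0.02, 0.09, -0.95, -0.06, -0.0, -0.0], [0.02, 0.1, -0.94, -0.06, -0.0, -0.0], [0.02, 0.1, -0.94, -0.06, -0.0, -0.0], [0.02, 0.11, -0.94, -0.06, -0.0, -0.0], [0.02, 0.11, -0.94, -0.06, -0.0, -0.0], [0.02, 0.12, -0.94, -0.06, -0.0, -0.0], [0.02, 0.12, -0.94, -0.06, -0.0, -0.0], [0.02, 0.13, -0.94, -0.06, -0.0, -0.0], [0.02, 0.13, -0.94, -0.06, -0.0, -0.0], [0.02, 0.14, -0.94, -0.06, -0.0, -0.0], [0.02, 0.14, -0.94, -0.06, -0.0, -0.0], [0.02, 0.14, -0.94, -0.06, -0.0, -0.0], [0.02, 0.15, -0.94, -0.06, -0.0, -0.0], [0.02, 0.15, -0.94, -0.06, -0.0, -0.0], [0.02, 0.16, -0.94, -0.06, -0.0, -0.0], [0.02, 0.16, -0.94, -0.06, -0.0, -0.0], [0.02, 0.17, -0.93, -0.06, -0.0, -0.0], [0.02, 0.17, -0.93, -0.06, -0.0, -0.0], [0.02, 0.18, -0.93, -0.06, -0.0, -0.0]]
```

View pics/w11.png

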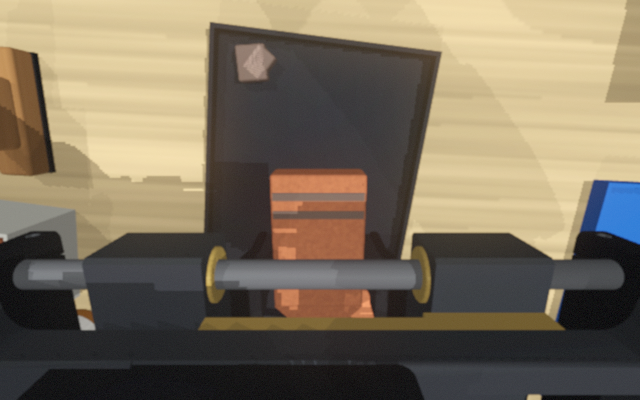

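View pics/s11.png

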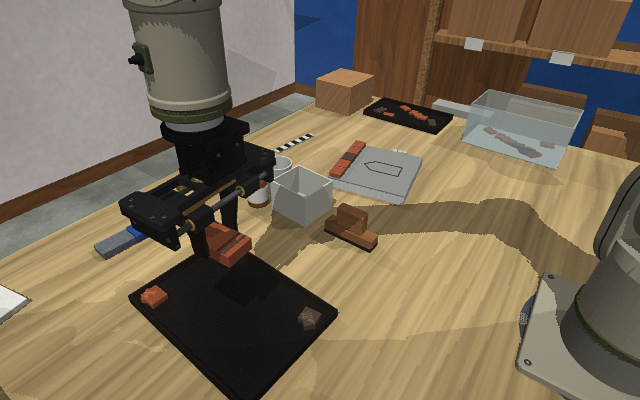

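The fragment is held with no slip, and its wrist-view position is unchanged. Carrying it across at ~145 mm underside height.

Request:
step_arm(
  commands=[
    [[0,0.05,-0.8,-0.16,0,0],[0,0.07,-0.95,-0.16,0,0],[0,0.08,-0.95,-0.16,0,0],[0,0.1,-0.95,-0.16,0,0],[0,0.11,-0.95,-0.16,0,0]],
  ],
)

```text
time_s: 22.3
ee_pos: [0.5112, 0.1958, 0.2168]
tcp_rot: [1.919, 1.558, -2.665]
force: [-0.4, 0.5, -2.1]
grip_width: 0.0455
```

Request:
step_arm(
  commands=[
    [[0,0.12,-0.95,-0.16,0,0],[0,0.14,-0.95,-0.16,0,0],[0,0.15,-0.95,-0.16,0,0],[0,0.17,-0.95,-0.16,0,0],[0,0.18,-0.95,-0.1,0,0]],
  ],
)

```text
time_s: 22.8
ee_pos: [0.508, 0.0947, 0.2115]
tcp_rot: [1.829, 1.549, -2.688]
force: [-0.1, 0.0, -1.0]
grip_width: 0.0456
```

Request:
step_arm(
  commands=[
    [[0,0.18,-0.95,0,0,0],[0,0.18,-0.95,0,0,0],[0,0.18,-0.95,0,0,0],[0,0.18,-0.95,0,0,0],[0,0.18,-0.95,0,0,0]],
  ],
)

```text
time_s: 23.3
ee_pos: [0.5057, -0.0065, 0.2069]
tcp_rot: [1.776, 1.54, -2.74]
force: [-0.1, 0.1, -2.3]
grip_width: 0.0457
```

Request:
step_arm(
  commands=[
    [[0,0.18,-0.95,0,0,0],[0,0.18,-0.95,0,0,0],[0,0.18,-0.95,0,0,0],[0,0.18,-0.95,0,0,0],[0,0.18,-0.95,0,0,0]],
  ],
)

```text
time_s: 23.8
ee_pos: [0.5034, -0.1071, 0.2027]
tcp_rot: [1.714, 1.531, -2.802]
force: [-0.0, -0.1, -1.9]
grip_width: 0.0459
```

Run:
```python
from h import *
b=P-.015*ex
plan([*b,.215],down(np.pi/2+pa)); print(sense()["joint_positions"].round(2))
```

```text
t 23.8 pos [ 0.5034 -0.1071  0.2027] d mm [   9.4 -135.7   12.3] rot deg [ 0.51 -0.33 -2.24] n 8 F [-0.  -0.1 -1.9] w 0.0459
[[-0.07, 0.11, -0.84, 0.01, -0.01, -0.06], [-0.07, 0.11, -0.84, 0.01, -0.01, -0.06], [-0.07, 0.11, -0.84, 0.01, -0.01, -0.06], [-0.07, 0.11, -0.84, 0.01, -0.01, -0.06], [-0.07, 0.11, -0.84, 0.01, -0.01, -0.06], [-0.07, 0.1, -0.84, 0.01, -0.01, -0.06], [-0.07, 0.1, -0.84, 0.01, -0.01, -0.06], [-0.08, 0.1, -0.84, 0.01, -0.01, -0.06]]
[-0.27  0.18  0.42  1.86 -0.06  1.15  1.94]
```

Request:
step_arm(
  commands=[
    [[0,0.11,-0.85,0,-0.01,-0.15],[0,0.11,-0.85,0,-0.01,-0.15],[0,0.11,-0.85,0,-0.01,-0.15],[0,0.1,-0.85,0,-0.01,0],[0,0.1,-0.85,0,0,0]],
  ],
)

```text
time_s: 24.3
ee_pos: [0.5066, -0.196, 0.1977]
tcp_rot: [1.614, 1.564, -2.903]
force: [0.1, -0.7, -1.6]
grip_width: 0.0457
```

Request:
step_arm(
  commands=[
    [[0,0.1,-0.85,0,0,0],[0,0.1,-0.7,0,0,0],[0,0,-0.2,0,0,0],[0,0,0,0,0,0]],
  ],
)

```text
time_s: 24.7
ee_pos: [0.507, -0.2341, 0.1936]
tcp_rot: [1.505, 1.557, -3.015]
force: [-0.2, -0.5, -1.2]
grip_width: 0.0455
```

Run:
```python
from h import *
b=P-.015*ex
plan([*b,.195],down(np.pi/2+pa)); print(sense()["joint_positions"].round(2))
p=get_image("wrist"); cv2.imwrite("pics/w12.png",p["color"][...,::-1])
p=get_image("side"); cv2.imwrite("pics/s12.png",cv2.resize(p["color"][90:230,300:460][...,::-1],None,fx=4.5,fy=4.5,interpolation=cv2.INTER_CUBIC))
```

```text
t 24.7 pos [ 0.507  -0.2341  0.1936] d mm [ 5.7 -8.6  1.4] rot deg [ 0.28  0.05 -0.77] n 1 F [-0.2 -0.5 -1.2] w 0.0455
[[-0.07, -0.2, -0.48, 0.06, 0.01, -0.15]]
[-0.08  0.29  0.5   1.78 -0.14  1.13  2.23]
```

View pics/w12.png

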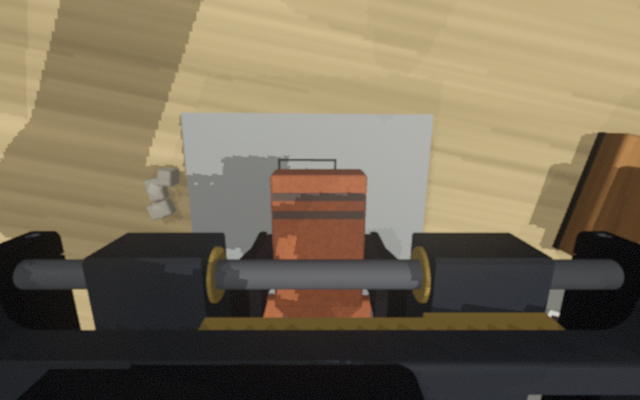

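View pics/s12.png

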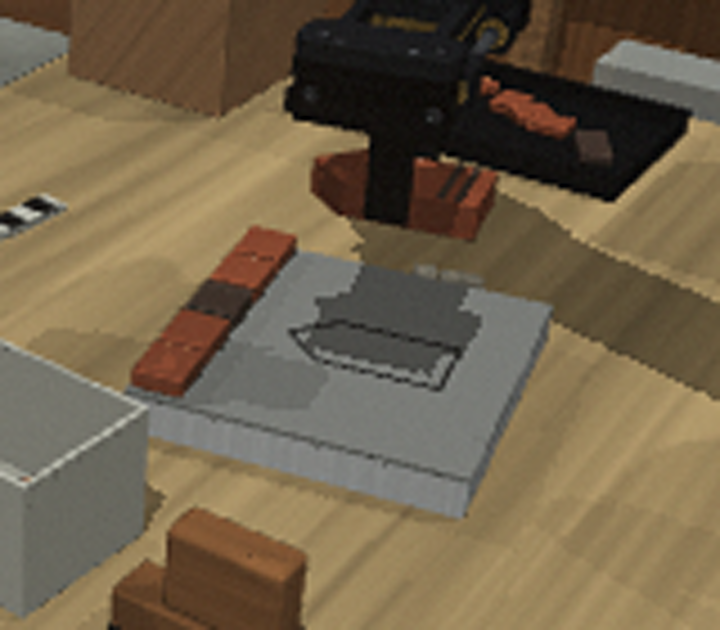

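```bash
cat >> h.py <<'E'
def toP(w,P=P,a=pa):
    d=np.asarray(w)[:,:2]-P; return np.c_[d@[np.cos(a),np.sin(a)],d@[-np.sin(a),np.cos(a)]]
E
python3 - <<'E'
from h import *
s=sense(); p=get_image("wrist"); g=cv2.cvtColor(p["color"],cv2.COLOR_RGB2GRAY)
cv2.imwrite("pics/w13.png",cv2.resize(p["color"][100:240,165:445][...,::-1],None,fx=2.8,fy=2.8,interpolation=cv2.INTER_CUBIC))
print(s["ee_pos"],s["force"])
def sub(pts): return cv2.cornerSubPix(g,np.array(pts,np.float32).reshape(-1,1,2),(4,4),(-1,-1),(3,50,.01)).reshape(-1,2)
c=sub([[182,114],[432,114]]); w=unproj(p,c,.025,s); print("panel near corners",c,w.round(4))
yaw=np.arctan2(*(w[1]-w[0])[:2][::-1])-np.pi/2; print("len",np.linalg.norm(w[1]-w[0]),"yaw",yaw)
o=np.array([[278.5,159.5],[336,159.5]]); w=unproj(p,o,.025,s); print("outline blunt",w.round(4),np.linalg.norm(w[1]-w[0]), toP(w).round(4))
f=np.array([[271.5,170],[366.5,170]]); w=unproj(p,f,s["ee_pos"][2]-.0749,s);print("frag blunt",w.round(4),np.linalg.norm(w[1]-w[0]),toP(w).round(4))
E
```

```text
[ 0.50716951 -0.23335347  0.19381311] [-0.7210518   0.43097118 -1.24110103]
panel near corners [[178.77107 112.85408]
 [431.6676  113.78936]] [[ 0.4528 -0.356   0.025 ]
 [ 0.415  -0.1598  0.025 ]]
len 0.19980041062870688 yaw 0.19000781804096523
outline blunt [[ 0.4738 -0.2728  0.025 ]
 [ 0.4648 -0.2266  0.025 ]] 0.0470138606747968 [[-0.0588 -0.0222]
 [-0.0591  0.0248]]
frag blunt [[ 0.4679 -0.2661  0.1189]
 [ 0.4582 -0.2169  0.1189]] 0.050156863761199315 [[-0.0634 -0.0146]
 [-0.0638  0.0355]]
```

View pics/w13.png

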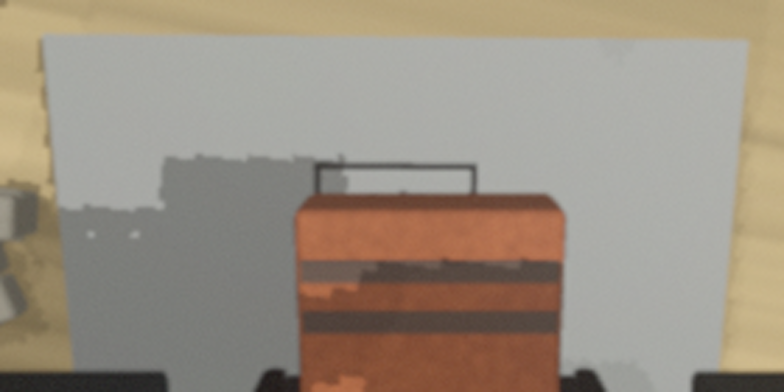

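Run:
```python
from h import *
s=sense(); p=get_image("wrist")
Rt=R.from_euler('xyz',s["tcp_rot"]).as_matrix()
for nm,f,dz in(("bot",[[276,169.6],[360.4,169.6]],.0749),("top",[[270.7,175],[366.8,175]],.0549)):
    # intersect with tool plane x=dz (tool frame)
    T=p["tool_from_camera"]; f=np.array(f); d=np.c_[(f[:,0]-p["cx"])/p["fx"],(f[:,1]-p["cy"])/p["fy"],[1,1]]@T[:3,:3].T
    X=T[:3,3]+d*((dz-T[0,3])/d[:,0])[:,None]; print(nm,(X*1000).round(1),"width",np.linalg.norm(X[1]-X[0])*1000)
```

```text
bot [[ 74.9  44.2 -22.3]
 [ 74.9  44.2  22.1]] width 44.39043678273203
top [[ 54.9  44.7 -22.2]
 [ 54.9  44.7  22.5]] width 44.66454390526843
```

```bash
cat >> h.py <<'E'
P2=np.array([.5272,-.2388]); BT=P2-.014*ex
E
python3 - <<'E'
from h import *
plan([*BT,.145],down(np.pi/2+.188),n=5)
E
```

```text
t 24.9 pos [ 0.5075 -0.2331  0.1942] d mm [  5.9  -8.3 -49.2] rot deg [ 0.34  0.06 -0.71] n 5 F [-0.3  0.2 -1.7] w 0.0455
[[0.49, -0.05, -0.09, 0.01, 0.0, -0.03], [0.49, -0.05, -0.09, 0.01, 0.0, -0.03], [0.49, -0.05, -0.09, 0.01, 0.0, -0.03], [0.49, -0.05, -0.09, 0.01, 0.0, -0.03], [0.49, -0.04, -0.09, 0.01, 0.0, -0.03]]
```

Request:
step_arm(
  commands=[
    [[0.4,-0.08,-0.15,0.03,0,-0.06],[0.4,-0.08,-0.15,0.03,0,-0.05],[0.4,-0.05,-0.12,0,0,-0.03],[0.4,0,0,0,0,0],[0.3,0,0,0,0,0]],
  ],
)

```text
time_s: 25.4
ee_pos: [0.5142, -0.2395, 0.1533]
tcp_rot: [-1.049, 1.568, 0.712]
force: [0.3, 0.9, -2.0]
grip_width: 0.0456
```

Run:
```python
from h import *
plan([*BT,.116],down(np.pi/2+.188),n=3)
```

```text
t 25.4 pos [ 0.5142 -0.2395  0.1533] d mm [ -0.8  -2.  -37.3] rot deg [0.15 0.07 0.13] n 3 F [ 0.3  0.9 -2. ] w 0.0456
[[0.62, 0.02, -0.03, 0.01, 0.0, 0.01], [0.62, 0.02, -0.03, 0.01, 0.0, 0.01], [0.62, 0.02, -0.03, 0.01, 0.0, 0.01]]
```

Request:
step_arm(
  commands=[
    [[0.4,0.01,-0.03,0.01,0,0.01],[0.4,0.01,-0.03,0.01,0,0.01],[0.3,0.01,-0.03,0,0,0],[0.2,0,0,0,0,0],[0.1,0,0,0,0,0]],
  ],
)

```text
time_s: 25.9
ee_pos: [0.5133, -0.2412, 0.1215]
tcp_rot: [0.646, 1.568, 2.405]
force: [0.0, 0.1, -2.1]
grip_width: 0.0458
```

Run:
```python
from h import *
plan([*BT,.1149],down(np.pi/2+.188),n=2)
```

```text
t 25.9 pos [ 0.5133 -0.2412  0.1215] d mm [ 0.1 -0.2 -6.6] rot deg [ 0.03  0.12 -0.09] n 2 F [ 0.   0.1 -2.1] w 0.0458
[[0.17, -0.0, -0.0, 0.0, 0.01, -0.01], [0.17, -0.0, -0.0, 0.0, 0.01, -0.01]]
```

Request:
step_arm(
  commands=[
    [[0.2,0,0,0,0.02,-0.02],[0.12,0,0,0,0,0],[0,0,0,0,0,0],[0,0,0,0,0,0]],
  ],
)

```text
time_s: 26.3
ee_pos: [0.5136, -0.2413, 0.1149]
tcp_rot: [-1.689, 1.57, 0.071]
force: [0.3, -0.6, -1.5]
grip_width: 0.0455
```

Run:
```python
from h import *
plan([*BT,.1149],down(np.pi/2+.188),n=2)
s=sense();p=get_image("wrist"); cv2.imwrite("pics/w14.png",cv2.resize(p["color"][60:240,165:445][...,::-1],None,fx=2.8,fy=2.8,interpolation=cv2.INTER_CUBIC))
p=get_image("side"); c=p["color"].copy()
cv2.imwrite("pics/s14.png",cv2.resize(p["color"][110:220,310:450][...,::-1],None,fx=5.5,fy=5.5,interpolation=cv2.INTER_CUBIC))
p=get_image("top"); cv2.imwrite("pics/t14.png",p["color"][...,::-1])
```

```text
t 26.3 pos [ 0.5136 -0.2413  0.1149] d mm [-0.2 -0.1  0. ] rot deg [ 0.04 -0.01  0.06] n 2 F [ 0.3 -0.6 -1.5] w 0.0455
[[-0.0, 0.0, -0.0, 0.0, -0.0, 0.01], [-0.0, 0.0, -0.0, 0.0, -0.0, 0.01]]
```

View pics/w14.png

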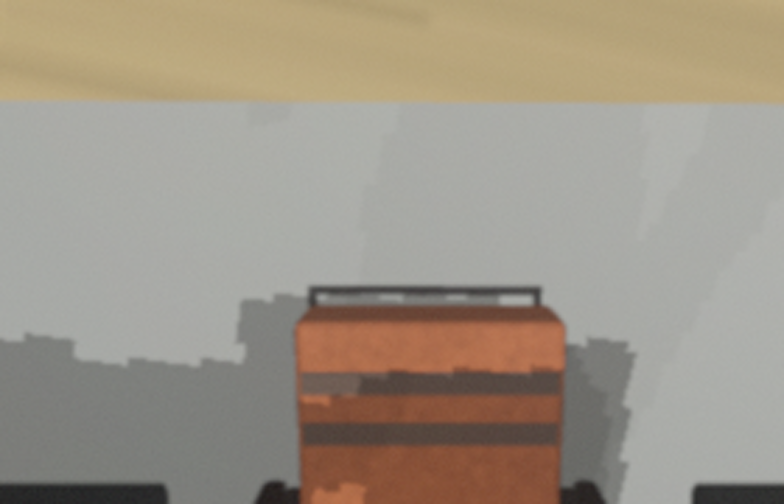

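View pics/s14.png

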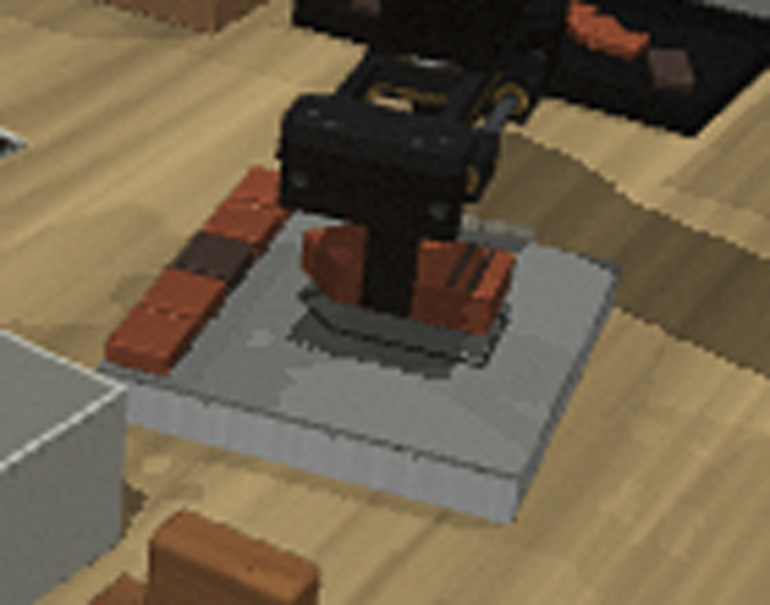

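View pics/t14.png

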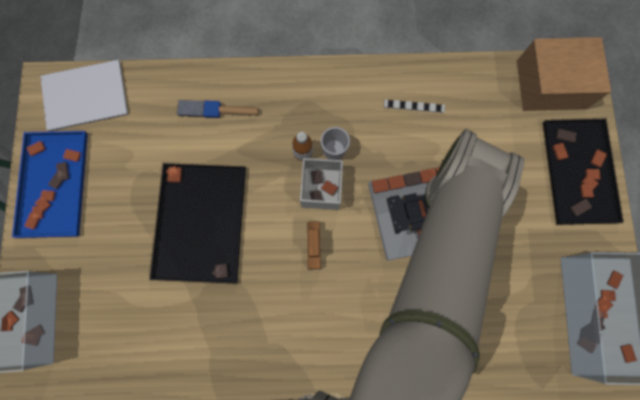

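Close. Now a precise relative check in the wrist image, outline blunt edge against fragment blunt edge.

Run:
```python
from h import *
s=sense(); p=get_image("wrist"); T=p["tool_from_camera"]
def tool(f,dz):
    f=np.array(f,float); d=np.c_[(f[:,0]-p["cx"])/p["fx"],(f[:,1]-p["cy"])/p["fy"],np.ones(len(f))]@T[:3,:3].T
    return ((T[:3,3]+d*((dz-T[0,3])/d[:,0])[:,None])*1000).round(2)
z=lambda u,v:[165+u/2.8-.3,60+v/2.8-.3]
print("outline",tool([z(313,290),z(538,290)],s["ee_pos"][2]-.025))
print("frag bot",tool([z(311,306),z(549,306)],.0749)); print("frag top",tool([z(297,322),z(565,322)],.0549))
p=get_image("side")
# project expected fragment and outline into side pic
def W(poly,z): return np.c_[P2+(np.array(poly)[:,:1]-.015)*ex+np.array(poly)[:,1:]*ey,np.full(len(poly),z)]
poly=[[-.0435,-.023],[.0265,-.023],[.0495,0],[.0265,.023],[-.0435,.023]]
im=cv2.resize(p["color"][110:220,310:450][...,::-1],None,fx=5.5,fy=5.5,interpolation=cv2.INTER_CUBIC)
for zz,c in((.025,(255,0,0)),(.04,(0,255,0)),(.06,(0,255,255))):
    u=(proj(p,W(poly,zz))-[310,110]+.5)*5.5; cv2.polylines(im,[u.astype(np.int32)],True,c,1)
cv2.imwrite("pics/s15.png",im)
```

```text
outline [[ 89.91  45.51 -23.87]
 [ 89.91  45.54  21.97]]
frag bot [[ 74.9   44.5  -22.39]
 [ 74.9   44.52  22.3 ]]
frag top [[ 54.9   44.85 -22.13]
 [ 54.9   44.87  22.34]]
```

View pics/s15.png

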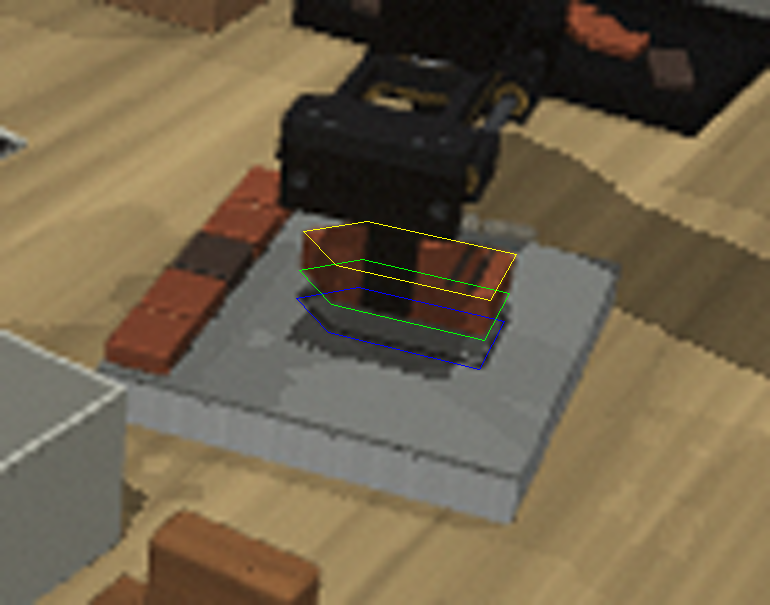

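The wrist view says the fragment is off by about 1 mm along each axis, and the side view's relative offset is under 1 mm. I'll make a small correction and settle.

Request:
step_arm(
  commands=[
    [[0,0.04,-0.04,0,0,0],[0,0,0,0,0,0],[0,0,0,0,0,0],[0,0,0,0,0,0]],
  ],
)

```text
time_s: 26.95
ee_pos: [0.513, -0.2424, 0.1151]
tcp_rot: [-1.778, 1.569, -0.018]
force: [0.2, -0.1, -1.8]
grip_width: 0.0459
```

Run:
```python
from h import *
plan([*BT,.1149],down(np.pi/2+.188),n=1)
s=sense();print(np.abs(s["dq"]).max())
p=get_image("wrist"); cv2.imwrite("pics/w16.png",cv2.resize(p["color"][60:240,165:445][...,::-1],None,fx=2.8,fy=2.8,interpolation=cv2.INTER_CUBIC))
p=get_image("top");cv2.imwrite("pics/t16.png",p["color"][...,::-1])
s=sense();print(np.abs(s["dq"]).max(),s["ee_pos"],s["time_s"])
```

```text
t 26.95 pos [ 0.513  -0.2424  0.1151] d mm [ 0.5  1.  -0.2] rot deg [ 0.03 -0.02  0.08] n 1 F [ 0.2 -0.1 -1.8] w 0.0459
[[0.01, -0.03, 0.04, 0.01, -0.0, 0.02]]
0.002145592307026759
0.0013218526212326743 [ 0.51298999 -0.24233018  0.11510172] 27.05
```

View pics/w16.png

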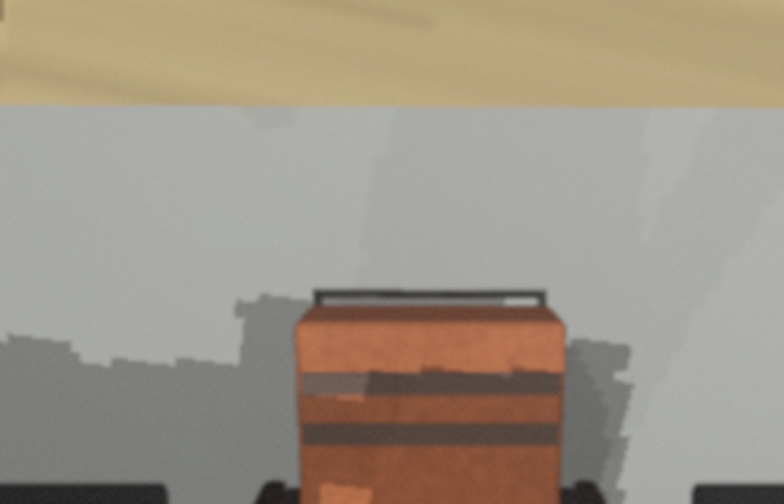

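The outline's blunt edge (cols 314–546, mid 430) is now centred on the fragment (mid ~430), the arm is motionless, and the underside is about 15 mm above the panel. Handing in.

```bash
python3 -c "
from cell import hand_in; print(hand_in())"
```

```text
the job is handed in; nothing more can be done
None
```

I swept the three chips off the panel with the scraper and put the scraper down. I then handed the job in with the fragment held motionless over the outline, at about 27 s of the 72 s allowed. No verdict is reported, so the checks below are mine.

- **Sweep:** The three chips went off the panel's outer edge in one pass with the scraper's long side. The top camera showed all three on the bare table beside the panel, and the panel clear.
- **Scraper:** It stands upright on the bare table, about 25 mm from where it began. The network did not find it in the top view, so I confirmed it by eye in the side and top pictures.
- **Fragment:** I lifted it from the tray and carried it over the box with its underside about 130 mm above the table or higher (box 75 mm). It did not slip in the grip, and nothing suggested it touched the panel or the box.
- **Final pose:**
  - By the tool pose, the underside is about 15 mm above the panel and level to within 0.1°. The wrist picture shows it pointing with the outline.
  - The last wrist picture shows it centred across its width, and by my estimate within about 1 mm along its length.
  - The tip of the outline was hidden, so I checked length and direction from the blunt end and the side view.
- **Disagreement:** The cameras disagreed by up to about 4 mm and 0.015 rad on the panel's pose. I relied on where the fragment and the outline sat relative to each other in the same picture. The wrist view put the fragment about 1 mm off and the side view less than 1 mm. I made one small correction from the wrist view.
- **Bystanders:** The sherds, bottle and cup were never touched, and the top view taken just before the final correction shows them in place.

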